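# Swap the printer roller on the test stand and latch its sensor heads

### The job

Swap the roller on the test stand: draw the tailstock back and lay the old white roller in the blue return rest, then lay the new black roller in the stand's V rests and slide the tailstock up until it is held fully home between the two cones. After that, lower every sensor head gently onto the ball stud of its own colour, nose pointing squarely at the roller, and only when it sits flat on its flange press its latch lever fully down. Leave the can, tape and screwdriver where they are.

Things in the scene. Friction and masses are not known exactly. Their poses are not given: they have to be found in the camera images.
- stand: Roller test stand, fixed: grey plate 180 (x) x 330 (y) x 12 mm, origin under its centre, y along the roller line. Blue headstock fixed at the +y end, blue sliding tailstock at the -y end (each 50 x 40 mm, up to 100 and 103 mm above the bench), two aluminium V rests between them; three ball studs stand along its -x edge.
- roller_seat (a point): Point on the stand, 80 mm above the bench, where the roller's centre lies once held fully home. It is on the axis of the two steel cones on headstock and tailstock, which face each other (base dia 24, tip dia 8, 16 mm long) and enter the roller's bore.
- roller_laydown (a point): Point on the stand where the roller's centre goes when laid in the two V rests with the tailstock drawn back: 20 mm towards the tailstock from roller_seat and 3 mm lower, leaving about 10 mm to each cone tip. The V rests stand 50 mm either side of it along y, each 12 mm thick: 88 mm free for the fingers.
- tailstock (a joint): Tailstock slide, m: how far it is drawn back along the stand's -y, away from the headstock: about -0.001 when its cone holds a roller against the headstock's (as at the start), 0.055 fully back. Beyond 0.04 there is room to lift a roller out or lay one in. Takes about 4 N to slide, up to about 10 N as the cones lift a roller the last 3 mm, and stays where it is left.
- tailstock_knob (a point): Centre of the black upright knob (dia 20, 37 mm tall) on top of the tailstock, 122 mm above the bench; pinch it from above, or push it, to slide the tailstock. The tailstock block begins 19 mm below this point.
- new_roller: New printer feed roller: tube 160 mm long, outer dia 26, open bore dia 18, black rubber middle, bare aluminium ends, about 0.18 kg. Origin at its centre on its axis, x along its length (either end may go either way). It starts lying in the new-roller rest.
- old_roller: Tested roller, as the new one but with a white middle. It starts held between the stand's two cones, its centre at roller_seat; when the tailstock is drawn back it drops 3 mm into the V rests, still 10 mm over the headstock cone: slide it about 20 mm along the stand's -y before lifting. Grip it near roller_laydown, clear of the V rests.
- new_rest: Rest for the new roller, fixed: black plate 150 x 60 x 8 mm with two white V blocks (each 12 mm thick) 50 mm either side of its centre along its x; a roller lies along its x, axis 50 mm above the bench. Origin under the plate's centre.
- return_rest: Return rest, fixed, empty at the start: as the new-roller rest but with a blue plate. The two rests lie side by side, about 80 mm apart, either one nearer the stand.
- red_stud: Fixed ball stud: red flange 76 (x) x 66 (y) mm, top face 22 mm above the bench, with a steel ball dia 28 on a neck dia 14, ball centre 24 mm above the flange. Origin on the flange's top face right under the ball: a fully seated head has its own origin there. Axes as the stand's. The order of the three studs along the stand varies; they are 80 mm apart.
- red_head: Loose sensor head with red cap, about 0.28 kg, standing upright on the bench (may be absent). Origin at the centre of its underside, x along its nose, lever at -x. Cup open below: hollow 31 x 31 mm, walls 41 x 41 mm outside, weighted foot 64 (y) mm wide, from x = -34 to 30, 8 mm high. Cap to grip: 34 (y) x 40 (x) mm, 46 to 76 mm above the underside. Seated, its underside lies flat on the flange.
- red_nose (a point): Tip of the red head's steel nose (dia 12), at (50, 0, 58) mm in the head's frame.
- red_lever (a joint): Latch lever of the red head, rad: 0 = up (40 degrees above level), 0.70 = fully down and level. Starts 0 to 0.08. Hinge at (-26, 0, 30) mm in the head's frame; lever 48 long towards -x, 18 wide, 6 mm thick. Press down near its end, 62 mm behind the head's axis, where its top is 33 mm above the underside when down (end 62 mm up when raised). About 2 N; it stays where left.
- yellow_stud: Fixed ball stud: yellow flange 76 (x) x 66 (y) mm, top face 22 mm above the bench, with a steel ball dia 28 on a neck dia 14, ball centre 24 mm above the flange. Origin on the flange's top face right under the ball: a fully seated head has its own origin there. Axes as the stand's. The order of the three studs along the stand varies; they are 80 mm apart.
- yellow_head: Loose sensor head with yellow cap, about 0.28 kg, standing upright on the bench (may be absent). Origin at the centre of its underside, x along its nose, lever at -x. Cup open below: hollow 31 x 31 mm, walls 41 x 41 mm outside, weighted foot 64 (y) mm wide, from x = -34 to 30, 8 mm high. Cap to grip: 34 (y) x 40 (x) mm, 46 to 76 mm above the underside. Seated, its underside lies flat on the flange.
- yellow_nose (a point): Tip of the yellow head's steel nose (dia 12), at (50, 0, 58) mm in the head's frame.
- yellow_lever (a joint): Latch lever of the yellow head, rad: 0 = up (40 degrees above level), 0.70 = fully down and level. Starts 0 to 0.08. Hinge at (-26, 0, 30) mm in the head's frame; lever 48 long towards -x, 18 wide, 6 mm thick. Press down near its end, 62 mm behind the head's axis, where its top is 33 mm above the underside when down (end 62 mm up when raised). About 2 N; it stays where left.
- green_stud: Fixed ball stud: green flange 76 (x) x 66 (y) mm, top face 22 mm above the bench, with a steel ball dia 28 on a neck dia 14, ball centre 24 mm above the flange. Origin on the flange's top face right under the ball: a fully seated head has its own origin there. Axes as the stand's. The order of the three studs along the stand varies; they are 80 mm apart.
- green_head: Loose sensor head with green cap, about 0.28 kg, standing upright on the bench (may be absent). Origin at the centre of its underside, x along its nose, lever at -x. Cup open below: hollow 31 x 31 mm, walls 41 x 41 mm outside, weighted foot 64 (y) mm wide, from x = -34 to 30, 8 mm high. Cap to grip: 34 (y) x 40 (x) mm, 46 to 76 mm above the underside. Seated, its underside lies flat on the flange.
- green_nose (a point): Tip of the green head's steel nose (dia 12), at (50, 0, 58) mm in the head's frame.
- green_lever (a joint): Latch lever of the green head, rad: 0 = up (40 degrees above level), 0.70 = fully down and level. Starts 0 to 0.08. Hinge at (-26, 0, 30) mm in the head's frame; lever 48 long towards -x, 18 wide, 6 mm thick. Press down near its end, 62 mm behind the head's axis, where its top is 33 mm above the underside when down (end 62 mm up when raised). About 2 N; it stays where left.
- cleaner_can: Bystander: spray can dia 52, 140 mm tall, standing; origin under its base.
- tape: Bystander: roll of yellow tape dia 90, 20 mm tall, lying flat; origin under its centre.
- screwdriver: Bystander: screwdriver lying on the bench beyond the far side of the stand.
Not all that is in view belongs to the job. Leave any purple look-alike of the old_roller alone.

How it is judged:
By the outcome, as a careful person would: the job done as asked, in the order asked, and still so for the second after the job is handed in, with the robot touching nothing.
Of red_head, yellow_head, green_head only 2 to 3 are there at a start; the rules pass over those that are not, and their reading is None.
At some moment in a run one of red_head, yellow_head, green_head may be knocked a few centimetres aside while the robot is not near it.
It also fails if it takes over 208 s, if anything falls off the work surface, if the arm or the gripper's body presses on something with over 40 N, if the wrist force passes 120 N, or if a joint passes its speed limit or range.

### The arm

A 6-joint arm with a two-finger parallel gripper is mounted at the origin on the work surface. World frame = base frame: x ahead of the robot, y to its left, z up, the work surface at z = 0. Lengths are in m, angles in rad, forces in N, time in s.
With the tool pointing down it reaches from about 0.375 to 0.9 m from the base axis. Payload 3.1 kg.
Tool frame: the origin (TCP) lies between the finger pads; the fingertips stand 22 mm ahead of it and the grasp point (between the pads) lies 3 mm ahead of it; z points along the fingers, y is the line along which they close (so a half turn about z gives the same grasp; the last joint's range is limited). The gripper opens to 87 mm and grips with 3 to 60 N. Pads are 19 mm wide; open, the fingers measure 117 mm over their backs; the gripper's body (75 mm by 190 mm) begins 51 mm behind the grasp point.
Start: joints at [-1.373, 0.527, 1.433, -0, 1.181, -0.178], TCP at [0.23, -0.581, 0.218] pointing down, gripper open.
Joint ranges: [-3.08, 3.08], [-0.75, 2.2], [0.22, 2.44], [-1.43, 4.57], [0, 2.65], [-2.85, 2.85]. Speed limits (rad/s): [2.79, 2.79, 3.14, 3.14, 3.14, 3.14].

### API

Orientations are given as a unit quaternion [x, y, z, w].
In Python, from rig import get_obs, camera, get_calibration, hand_in, cut_out gives the robot as it stands.
- The arm moves only by the shell command python3 -m inch 'ROWS' [OPENING] [FORCE]. ROWS is JSON, one flat list of numbers, 6 for each row, row after row: the shift along the tool's x, y, z scaled (see below), then the turn, a rotation vector about the tool's x, y, z scaled (see below). A call has 1 to 20 rows; each row is the pose to reach, as a shift and turn from the pose commanded when the call began, along the tool's axes at that moment; what a row does not reach only later rows make up. The controller multiplies each number of a shift by 0.08 m and each number of a turn by 90 degrees. A row lasts 1/12 s, in which the tool goes at most 41.7 mm and 7.16 degrees, less where a joint would pass 70% of its speed; a pose out of reach is approached as far as the arm can. A call with a number of a shift or a turn outside -1 to 1 is refused whole. A call with a gripper value outside its range is refused whole. OPENING is the finger opening in mm, from 0 to 87, set as the call begins (- or left out, the last holds). The fingers move at their own pace and stop on an object; FORCE is the grip in N (left out, the last holds). Time passes only in rows, so rows that repeat a pose let the fingers close. It gives the time, the measured TCP pose, the force, the opening and the grip force at its end, in the units of the state.
- get_obs(): the state, without advancing time (a new reading comes with each control period).
- camera(name): name is "side" or "top" or "wrist"; returns the picture (400x640x3 uint8, red, green, blue); there is no depth.
- get_calibration(name): a dict with "vertical_fov" (degrees; the focal length in pixels is half the picture's height over the tangent of half this angle, whatever the lens; pixels are square), "cx", "cy" (the principal point, pixels), "T" (4x4, takes a point from camera to world coordinates). Camera axes: x right, y down, z forward; pixel columns grow to the right and rows downward; lengths in m; the calibration is good to about 2 mm. A picture is of the moment at which its call begins: read the wrist's pose just before it. get_calibration takes no time and is no camera call; for the wrist camera it gives the pose at the moment of the call.
- hand_in(): hands the job in; it is judged then, once.
Trained networks look in the newest picture that a camera, given by its name, has taken for a name from the list of things; names that differ only in an ending like _2 or _b are one class to them, and where a whole thing is asked for, a point or a joint stands for the part that bears it (a point fixed in the world has none). Each returns a list of dicts, best first, with "conf" (0 to 1); they miss things now and then, are a little off and sometimes report something else, mostly with a low value. They report only what shows in the picture. A call takes as long as a camera call. They do not tell look-alikes from the thing itself.
- cut_out(camera, thing): "region" (400x640 bool, what is visible of it) and "bbox" ([left, top, right, bottom] in pixels, round what is visible of it).
The state is a dict: "time": time; "q": joint angles; "joint_velocities": joint speeds; "joint_torque": joint torques, N m; "position": TCP position; "tool_rot": TCP orientation; "ft_force": force on the tool from outside, world axes, zero at the start; "moment": the same for the moment, N m; "grip_width": finger opening in m; "grip_force": force on a finger pad.
Only numpy, scipy, OpenCV 4.12 (cv2) and the standard library are available. Lean on these libraries where they do the work, as an engineer would, in place of code of your own. Each camera call takes 0.05 s, during which the arm holds its last target. There are 200 camera calls.

## Working session

There is one attempt and no reset: what is moved stays moved. The work goes in short steps, Python scripts to look and compute and a shell command to move; the robot and the scene stay as the last step left them, time stands still between calls to the robot, and variables do not carry over. Pictures are saved under pics/ and viewed, at most 14 in all, crops included, and the job is handed in when it is done.

```bash
ls; mkdir -p pics; cat > h.py <<'E'
import numpy as np, cv2, json
from rig import get_obs, camera, get_calibration, cut_out
from scipy.spatial.transform import Rotation as R
def K(name):
    c=get_calibration(name); f=200/np.tan(np.radians(c["vertical_fov"]/2)); return f,c["cx"],c["cy"],np.array(c["T"])
def ray(name,u,v,z,cal=None):
    f,cx,cy,T=cal or K(name); d=T[:3,:3]@np.array([(u-cx)/f,(v-cy)/f,1.]); o=T[:3,3]
    return o+d*(z-o[2])/d[2]
def proj(name,p,cal=None):
    f,cx,cy,T=cal or K(name); q=T[:3,:3].T@(np.array(p)-T[:3,3]); return np.array([f*q[0]/q[2]+cx,f*q[1]/q[2]+cy])
def snap(name,fn=None):
    im=camera(name)
    if fn: cv2.imwrite("pics/"+fn,im[:,:,::-1])
    return im
E
python3 - <<'E'
from h import *
for n in("top","side","wrist"):
    snap(n,n+"0.png"); c=get_calibration(n); print(n,c["vertical_fov"],c["cx"],c["cy"],np.round(c["T"],3).tolist(), [k for k in c])
print(get_obs())
E
```

```text
pics
top 56.22219490510142 314.8634034648234 198.78245607268542 [[0.025, -0.993, 0.114, 0.415], [-1.0, -0.024, 0.01, 0.016], [-0.007, -0.114, -0.993, 0.95], [0.0, 0.0, 0.0, 1.0]] ['vertical_fov', 'cx', 'cy', 'T']
side 49.31250361591403 321.16678892528984 202.11577986155098 [[-0.999, -0.028, 0.021, 0.51], [-0.035, 0.72, -0.693, 0.791], [0.005, -0.693, -0.721, 0.949], [0.0, 0.0, 0.0, 1.0]] ['vertical_fov', 'cx', 'cy', 'T']
wrist 67.99088961847823 317.218347598513 202.27688218688937 [[0.367, -0.902, -0.226, 0.292], [-0.93, -0.357, -0.087, -0.558], [-0.002, 0.242, -0.97, 0.385], [0.0, 0.0, 0.0, 1.0]] ['vertical_fov', 'cx', 'cy', 'T']
{'time': 0.15, 'q': array([-1.37252757e+00,  5.28299568e-01,  1.43360174e+00, -1.15071875e-05,
        1.18138669e+00, -1.78491668e-01]), 'joint_velocities': array([-0.0004115 , -0.00237587, -0.00493536,  0.00108117,  0.00048303,
       -0.00092717]), 'joint_torque': array([ 6.46571116e-04, -4.40429699e+01, -1.76842010e+01,  6.32928824e-02,
        5.52456791e-02, -1.06855105e-04]), 'position': array([ 0.22985998, -0.58058978,  0.21756957]), 'tool_rot': array([ 9.82308095e-01,  1.87270092e-01, -1.37028455e-05, -8.47579180e-04]), 'ft_force': array([ 0.40359508, -0.69399073,  0.87312662]), 'moment': array([-0.00993207,  0.00780748, -0.05545435]), 'grip_force': 0.0, 'grip_width': 0.08729311350427556}
```

View pics/top0.png

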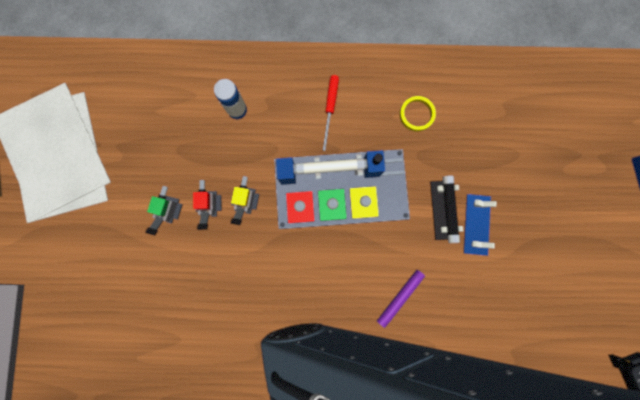

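View pics/side0.png

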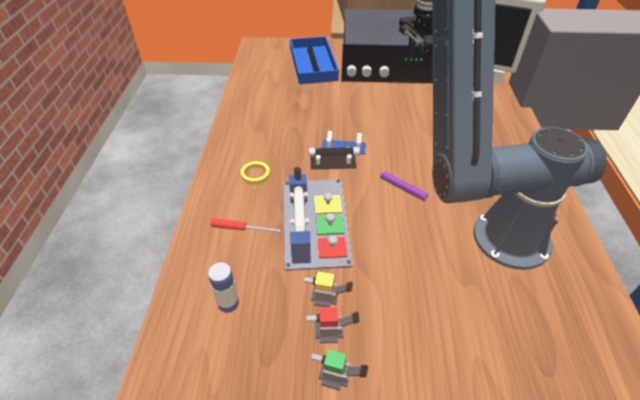

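```bash
python3 - <<'E'
from h import *
for n in("top","side"):
    for t in["stand","tailstock_knob","new_roller","old_roller","new_rest","return_rest"]+[c+s for c in("red","yellow","green") for s in("_stud","_head","_nose","_lever")]+["cleaner_can","tape"]:
        for d in cut_out(n,t)[:2]:
            ys,xs=np.nonzero(d["region"])
            (c,s,a)=cv2.minAreaRect(np.c_[xs,ys].astype(np.float32))
            print(n,t,round(d["conf"],2),list(np.round(d["bbox"])),"cen",round(xs.mean(),1),round(ys.mean(),1),"rect",np.round(c,1),np.round(s,1),round(a,1))
E
```

```text
top stand 0.79 [np.float64(270.0), np.float64(148.0), np.float64(410.0), np.float64(232.0)] cen 345.8 185.0 rect [340.6 188.1] [ 72. 131.] 85.3
top stand 0.74 [np.float64(297.0), np.float64(156.0), np.float64(364.0), np.float64(174.0)] cen 329.7 165.8 rect [329.6 166.1] [12.  67.7] 85.9
top tailstock_knob 0.76 [np.float64(364.0), np.float64(150.0), np.float64(382.0), np.float64(179.0)] cen 373.9 163.1 rect [374. 163.] [26. 20.] 90.0
top tailstock_knob 0.58 [np.float64(148.0), np.float64(186.0), np.float64(179.0), np.float64(233.0)] cen 162.6 209.7 rect [158.5 212.2] [33.7 45.3] 47.1
top new_roller 0.93 [np.float64(445.0), np.float64(179.0), np.float64(458.0), np.float64(246.0)] cen 450.1 208.9 rect [450.2 208.9] [66.7 11.6] 84.5
top new_roller 0.33 [np.float64(349.0), np.float64(185.0), np.float64(376.0), np.float64(219.0)] cen 363.0 201.5 rect [363.  201.5] [31.4 26.2] 85.2
top old_roller 0.98 [np.float64(378.0), np.float64(271.0), np.float64(424.0), np.float64(329.0)] cen 400.5 297.2 rect [400.3 297.6] [11.8 65.8] 37.9
top old_roller 0.82 [np.float64(298.0), np.float64(156.0), np.f
[... 7262 characters left out ...]
313.0), np.float64(351.0), np.float64(368.0), np.float64(392.0)] cen 337.7 369.8 rect [341.4 366.9] [42.4 50.9] 71.6
side green_lever 0.48 [np.float64(344.0), np.float64(368.0), np.float64(367.0), np.float64(376.0)] cen 357.5 371.2 rect [356.5 371. ] [10. 21.] 90.0
side cleaner_can 0.73 [np.float64(211.0), np.float64(259.0), np.float64(241.0), np.float64(313.0)] cen 223.9 287.4 rect [223.8 287.8] [50.4 22.8] 76.6
side tape 0.94 [np.float64(242.0), np.float64(162.0), np.float64(268.0), np.float64(182.0)] cen 254.8 172.5 rect [255. 173.] [22. 28.] 90.0
side tape 0.57 [np.float64(288.0), np.float64(167.0), np.float64(309.0), np.float64(204.0)] cen 297.6 182.8 rect [297.9 184.8] [33.7 17. ] 85.9
```

The top view shows the stand with red, green and yellow studs at (299,206), (332,204) and (364,202). The white roller is at (330,165) and the knob at (377,158). The black roller is in its rest at (450,209), with the blue return rest at (478,224). The green, red and yellow heads are at (158,208), (203,202) and (241,198). The purple roller at (400,297) is a decoy.

```bash
cat > m.py <<'E'
from h import *
cols={"red":[(0,8),(172,180)],"yellow":[(24,34)],"green":[(50,75)]}
def colmask(im,c,smin=120,vmin=70):
    h=cv2.cvtColor(im,cv2.COLOR_RGB2HSV); m=np.zeros(h.shape[:2],bool)
    for a,b in cols[c]: m|=(h[...,0]>=a)&(h[...,0]<=b)
    return m&(h[...,1]>smin)&(h[...,2]>vmin)
def blobs(m,amin=60):
    n,l,s,c=cv2.connectedComponentsWithStats(m.astype(np.uint8))
    return [(s[i,4],c[i],l==i) for i in range(1,n) if s[i,4]>amin]
def rectw(name,mask,z,cal=None):
    ys,xs=np.nonzero(mask); cs,_=cv2.findContours(mask.astype(np.uint8),cv2.RETR_EXTERNAL,cv2.CHAIN_APPROX_NONE)
    c=max(cs,key=cv2.contourArea)[:,0]
    P=np.array([ray(name,u,v,z,cal)[:2] for u,v in c]).astype(np.float32)*1000
    (x,s,a)=cv2.minAreaRect(P); return np.round(x,1),np.round(s,1),round(a,1)
E
python3 - <<'E'
from m import *
for n in("top","side"):
    im=snap(n); cal=K(n)
    for c in cols:
        for a,cen,m in blobs(colmask(im,c)):
            print(n,c,a,np.round(cen,1),"z22",*rectw(n,m,.022,cal),"z76",*rectw(n,m,.076,cal))
    for t in("old_roller","new_roller","return_rest","new_rest","tailstock_knob"):
        for d in cut_out(n,t)[:2]:
            z={"old_roller":.08,"new_roller":.05,"tailstock_knob":.122}.get(t,.008)
            print(n,t,round(d["conf"],2),rectw(n,d["region"],z,cal))
pts=[ray("top",u,v,z) for u,v,z in [(276,157,.012),(405,150,.012),(409,217,.012),(280,228,.012),(377,158,.14),(478,224,.008),(466,195,.008),(491,196,.008),(488,255,.008),(464,253,.008)]]
print(np.round(pts,4))
print(np.round([ray("side",u,v,z) for u,v,z in [(286,182,.012),(340,181,.012),(350,266,.012),(286,268,.012),(297,170,.14)]],4))
E
```

```text
top red 378 [331.8  93.4] z22 [796.2 -11.9] [ 26.3 105.1] 83.9 z76 [774.  -10.3] [24.8 99. ] 83.9
top red 315 [200.8 200.1] z22 [511.3 311. ] [46.1 42.7] 3.3 z76 [505.6 293.8] [43.5 40.2] 3.3
top red 703 [299.8 206.9] z22 [500.6  62.4] [75.8 65.7] 5.7 z76 [495.6  59.7] [71.4 61.8] 5.7
top yellow 482 [417.7 112.8] z22 [ 748.7 -231.8] [89.9 90. ] 1.3 z76 [ 729.3 -217.4] [84.7 84.7] 1.3
top yellow 288 [239.8 195.9] z22 [524.4 213. ] [39.9 47.2] 80.1 z76 [518.  201.6] [37.6 44.5] 80.1
top yellow 694 [363.4 202.2] z22 [516.3 -96.4] [75.6 65.5] 5.5 z76 [510.4 -89.9] [71.2 61.7] 5.5
top green 659 [331.6 204.7] z22 [508.4 -17.1] [74.7 64.5] 5.7 z76 [503.  -15.2] [70.3 60.7] 5.7
top green 267 [157.  205.5] z22 [494.3 417.5] [43.3 43.9] 77.5 z76 [489.7 394.1] [40.8 41.3] 77.5
top old_roller 0.8 (array([ 294.5, -174.4]), array([ 26.1, 150.2]), 52.4)
top old_roller 0.76 (array([594.,  -7.]), array([ 26.9, 158. ]), 5.8)
top new_roller 0.65 (array([ 502.2, -301.3]), array([159.9,  28.2]), 4.7)
top new_roller 0.49 (array([737.8,  -2.3]), array([ 24.1, 193. ]), 80.8)
top return_rest 0.76 (array([ 46
[... 5490 characters left out ...]
_roller 0.67 (array([ 500.3, -301.4]), array([159. ,  45.3]), 2.3)
side return_rest 0.85 (array([ 469. , -401.4]), array([109.3, 149.8]), 86.1)
side new_rest 0.55 (array([ 503.1, -298.2]), array([149.7,  67.9]), 6.0)
side tailstock_knob 0.94 (array([601.9, -86.3]), array([ 47.4, 100.3]), 4.9)
[[ 0.6276  0.1273  0.012 ]
 [ 0.6535 -0.202   0.012 ]
 [ 0.4822 -0.2115  0.012 ]
 [ 0.4468  0.1106  0.012 ]
 [ 0.6015 -0.1106  0.14  ]
 [ 0.4692 -0.385   0.008 ]
 [ 0.5418 -0.3566  0.008 ]
 [ 0.5407 -0.4195  0.008 ]
 [ 0.3929 -0.4079  0.008 ]
 [ 0.3963 -0.3486  0.008 ]]
[[ 0.6495 -0.1925  0.012 ]
 [ 0.4811 -0.2038  0.012 ]
 [ 0.4534  0.119   0.012 ]
 [ 0.6201  0.1316  0.012 ]
 [ 0.6044 -0.1076  0.14  ]]
```

View pics/wrist0.png

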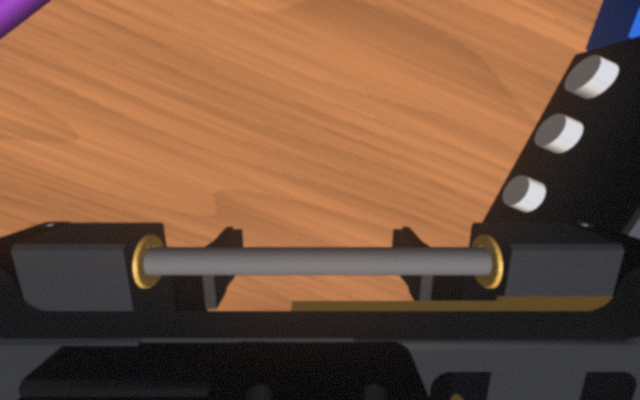

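The wrist view shows bench and gripper only. Next I turn the tool square with the stand (yaw about 5.65°) and move over it for a closer look.

```bash
cat >> h.py <<'E'
def go(x,y,z,phi,zt=True):
    """print scaled tool shift/turn from the present pose to TCP x,y,z (m), tool down, tool x at yaw phi deg"""
    o=get_obs(); Rt=R.from_quat(o["tool_rot"])
    c,s=np.cos(np.radians(phi)),np.sin(np.radians(phi))
    Rg=R.from_matrix(np.array([[c,s,0],[s,-c,0],[0,0,-1]]))
    sh=Rt.inv().apply(np.array([x,y,z])-o["position"])/.08; rv=np.degrees((Rt.inv()*Rg).as_rotvec())/90
    print("shift",np.round(sh,3),"turn",np.round(rv,4))
def st():
    o=get_obs(); print("t",round(o["time"],2),"pos",np.round(o["position"]*1000,1),"phi",round(float(np.degrees(np.arctan2(*R.from_quat(o["tool_rot"]).as_matrix()[[1,0],0]))),2),"F",np.round(o["ft_force"],1),"w",round(o["grip_width"]*1000,1),"gf",round(o["grip_force"],1),"q",np.round(o["q"],2))
E
python3 -m inch '[0,0,0,0,0,0.177,0,0,0,0,0,0.177,0,0,0,0,0,0.177,0,0,0,0,0,0.177]' 60
for i in 1 2; do :; done
python3 -m inch '[0.7,-0.96,-0.07,0,0,0,0.7,-0.96,-0.07,0,0,0,0.7,-0.96,-0.07,0,0,0]'
python3 -m inch '[0.7,-0.96,-0.07,0,0,0,0.7,-0.96,-0.07,0,0,0,0.7,-0.96,-0.07,0,0,0]'
python3 -m inch '[0.7,-0.96,-0.07,0,0,0,0.7,-0.96,-0.07,0,0,0,0.7,-0.96,-0.07,0,0,0]'
python3 -m inch '[0.7,-0.96,-0.07,0,0,0,0.7,-0.96,-0.07,0,0,0,0.7,-0.96,-0.07,0,0,0]'
python3 -m inch '[0.7,-0.96,-0.07,0,0,0,0.7,-0.96,-0.07,0,0,0,0.7,-0.96,-0.07,0,0,0]'
python3 -m inch '[0.7,-0.96,-0.07,0,0,0,0.7,-0.96,-0.07,0,0,0,0.7,-0.96,-0.07,0,0,0,0.7,-0.96,-0.07,0,0,0,0.7,-0.96,-0.07,0,0,0]'
python3 - <<'E'
from h import *
st(); snap("wrist","w1.png"); st()
print(np.round(get_calibration("wrist")["T"],4).tolist())
E
```

```text
time: 3.08
position: [0.23, -0.5811, 0.2184]
tool_rot: [0.999, 0.049, -0.0, 0.0]
ft_force: [0.1, 0.2, -0.5]
grip_width: 0.0683
grip_force: 0.0
time: 3.33
position: [0.2798, -0.4936, 0.2237]
tool_rot: [0.999, 0.051, 0.0, -0.003]
ft_force: [-0.6, 0.2, -0.5]
grip_width: 0.0608
grip_force: 0.0
time: 3.58
position: [0.3278, -0.4118, 0.2297]
tool_rot: [0.999, 0.051, 0.0, -0.002]
ft_force: [0.7, 0.4, -0.0]
grip_width: 0.0599
grip_force: 0.0
time: 3.83
position: [0.3757, -0.3306, 0.2354]
tool_rot: [0.999, 0.051, 0.0, -0.001]
ft_force: [-0.8, 0.6, -0.5]
grip_width: 0.0601
grip_force: 0.0
time: 4.08
position: [0.4241, -0.2495, 0.2411]
tool_rot: [0.999, 0.051, 0.0, -0.001]
ft_force: [-1.2, 0.8, -1.0]
grip_width: 0.0597
grip_force: 0.0
time: 4.33
position: [0.4727, -0.1681, 0.2469]
tool_rot: [0.999, 0.051, 0.001, -0.0]
ft_force: [-0.2, -1.1, -0.0]
grip_width: 0.06
grip_force: 0.0
time: 4.75
position: [0.519, -0.0899, 0.2518]
tool_rot: [0.999, 0.05, -0.0, 0.001]
ft_force: [-1.3, -0.9, -0.5]
grip_width: 0.06
grip_force: 0.0
t 4.75 pos [519.  -89.9 251.8] phi 5.79 F [-1.3 -0.9 -0.5] w 60.0 gf 0.0 q [-0.38  0.35  1.64 -0.    1.15  1.09]
t 4.8 pos [518.5 -90.5 251.7] phi 5.69 F [-0.7  0.4  0.3] w 59.9 gf 0.0 q [-0.38  0.35  1.64 -0.    1.15  1.09]
[[0.0985, -0.9652, -0.2422, 0.5846], [-0.9951, -0.0954, -0.0246, -0.0848], [0.0007, 0.2435, -0.9699, 0.4188], [0.0, 0.0, 0.0, 1.0]]
```

View pics/w1.png

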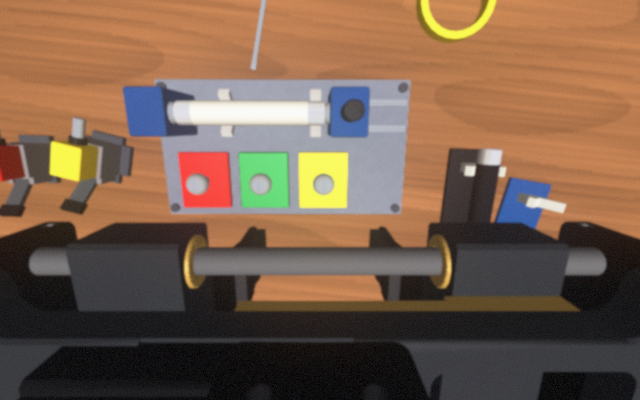

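```bash
python3 - <<'E'
from m import *
n="wrist"; cal=K(n); im=cv2.imread("pics/w1.png")[:,:,::-1].copy()
for c in cols:
    for a,cen,m in blobs(colmask(im,c),300):
        ys,xs=np.nonzero(m); print(c,a,np.round(cen),"y",ys.min(),ys.max(),*rectw(n,m,.022,cal))
for t in("old_roller","tailstock_knob"):
    for d in cut_out(n,t)[:2]:
        for z in (.08,.141): print(t,round(d["conf"],2),np.round(d["bbox"]),rectw(n,d["region"],z,cal))
E
```

```text
red 720 [ 10. 163.] y 145 181 [497.  316.6] [30.  53.5] 81.1
red 2344 [206. 178.] y 152 207 [501.4  59.2] [75.3 66.6] 5.6
yellow 961 [455.  22.] y 0 39 [ 725.6 -236.9] [41.6 90. ] 5.7
yellow 1099 [ 65. 161.] y 140 180 [508.4 245.1] [42.2 48.3] 81.1
yellow 2233 [322. 179.] y 153 207 [516.4 -99.2] [74.1 64.8] 5.5
green 2025 [265. 179.] y 153 206 [509.3 -19.8] [72.6 62.9] 5.6
old_roller 0.55 [174.  99. 325. 129.] (array([593.8,  -8.7]), array([ 27.3, 165.1]), 5.7)
old_roller 0.55 [174.  99. 325. 129.] (array([592.2, -22.4]), array([ 22.3, 135.4]), 5.7)
tailstock_knob 0.65 [325.  84. 371. 134.] (array([ 604.6, -115.6]), array([51.3, 47.9]), 5.7)
tailstock_knob 0.65 [325.  84. 371. 134.] (array([ 601. , -110.1]), array([42.1, 39.2]), 5.7)
tailstock_knob 0.31 [175.  99. 324. 126.] (array([593.8,  -8.4]), array([ 27.3, 165.6]), 5.7)
tailstock_knob 0.31 [175.  99. 324. 126.] (array([592.2, -22.2]), array([ 22.3, 135.8]), 5.7)
```

The wrist view shows the stand square in view: knob at (353,110), white roller from 170 to 328 at row 112, studs at (206,178), (265,179) and (322,179). Going to the knob.

```bash
python3 - <<'E'
from h import *
print(ray("wrist",353,110,.1405)); go(.6015,-.1115,.130,5.65)
E
```

```text
[ 0.60294503 -0.11601602  0.1405    ]
shift [1.012 0.356 1.521] turn [ 0.0002  0.0005 -0.0009]
```

```bash
python3 -m inch '[1,0.38,0.6,0,0,0,1,0.38,0.6,0,0,0,1,0.38,0.6,0,0,0,1,0.38,0.6,0,0,0]' 60 >/dev/null
python3 -m inch '[0.02,0,0.4,0,0,0,0.02,0,0.6,0,0,0,0.02,0,0.8,0,0,0,0.02,0,0.92,0,0,0,0.02,0,0.92,0,0,0]' >/dev/null
python3 -m inch '[0,0,0,0,0,0,0,0,0,0,0,0,0,0,0,0,0,0,0,0,0,0,0,0,0,0,0,0,0,0,0,0,0,0,0,0,0,0,0,0,0,0]' 10 20
python3 - <<'E'
from h import *
st()
E
```

```text
time: 6.23
position: [0.6035, -0.1127, 0.1308]
tool_rot: [0.999, 0.05, 0.0, 0.001]
ft_force: [-1.5, -7.2, -0.7]
grip_width: 0.0207
grip_force: 3.5
t 6.23 pos [ 603.5 -112.7  130.8] phi 5.72 F [-1.5 -7.2 -0.7] w 20.7 gf 3.5 q [-0.37  0.62  1.54 -0.    0.98  1.11]
```

```bash
python3 -m inch '[0,0.1,0,0,0,0,0,0.2,0,0,0,0,0,0.3,0,0,0,0,0,0.4,0,0,0,0,0,0.5,0,0,0,0,0,0.6,0,0,0,0,0,0.68,0,0,0,0,0,0.68,0,0,0,0,0,0.68,0,0,0,0]' - 25
python3 -m inch '[0,0,0,0,0,0,0,0,0,0,0,0,0,0,0,0,0,0,0,0,0,0,0,0]' 45 >/dev/null
python3 -m inch '[0,0,-0.5,0,0,0,-0.2,-0.4,-1,0,0,0,-0.5,-0.8,-1,0,0,0,-0.7,-0.8,-1,0,0,0,-0.7,-0.8,-1,0,0,0,-0.7,-0.8,-1,0,0,0]' >/dev/null
python3 - <<'E'
from h import *
st(); snap("wrist","w2.png"); st()
for t in("old_roller","tailstock_knob"):
    for d in cut_out("wrist",t)[:1]: print(t,round(d["conf"],2),np.round(d["bbox"]))
E
```

```text
time: 6.98
position: [0.6089, -0.1683, 0.1307]
tool_rot: [0.999, 0.049, 0.001, 0.002]
ft_force: [-0.9, -1.9, 4.5]
grip_width: 0.0185
grip_force: 25.0
t 7.82 pos [ 545.6 -106.8  210.6] phi 5.71 F [ 0.3 -0.5  0.2] w 44.9 gf 0.0 q [-0.39  0.44  1.62 -0.    1.08  1.08]
t 7.87 pos [ 546.8 -107.6  210.4] phi 5.68 F [ 0.4 -0.9  0.2] w 45.0 gf 0.0 q [-0.39  0.45  1.61 -0.    1.08  1.08]
old_roller 0.55 [139. 125. 306. 152.]
tailstock_knob 0.59 [347. 108. 415. 166.]
```

View pics/w2.png

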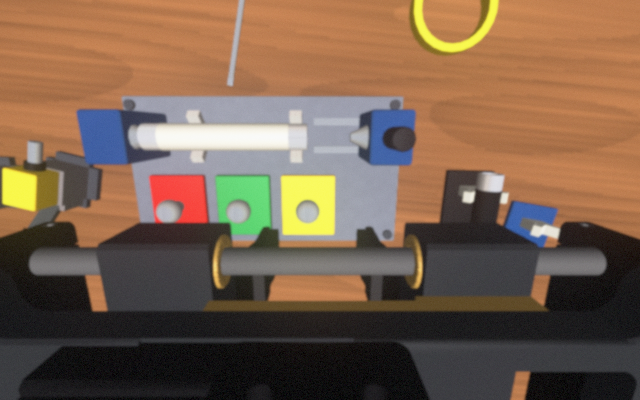

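The tailstock is back, with the knob at (400,138). The white roller lies in the Vs over columns 136–306 at row 138, and the V rests are at columns 197 and 296.

```bash
python3 - <<'E'
from h import *
print(ray("wrist",221,138,.077),ray("wrist",246,136,.075),ray("wrist",197,137,.06),ray("wrist",296,136,.06)); go(.5965,-.030,.200,95.65)
d=cut_out("wrist","return_rest")
print([(round(i["conf"],2),i["bbox"]) for i in d])
E
```

```text
[ 0.59477472 -0.00891206  0.077     ] [ 0.59903179 -0.03300186  0.075     ] [0.59230174 0.02138011 0.06      ] [ 0.60342397 -0.08150716  0.06      ]
shift [ 0.706 -0.913  0.126] turn [ 6.0000e-04 -2.0000e-04 -1.0001e+00]
[(0.79, [503.2, 199.5, 559.1, 247.1])]
```

```bash
python3 -m inch '[0.35,-0.45,0,0,0,-0.08,0.7,-0.91,0,0,0,-0.16,0.7,-0.91,0,0,0,-0.24,0.7,-0.91,0,0,0,-0.32,0.7,-0.91,0,0,0,-0.4,0.7,-0.91,0,0,0,-0.48,0.7,-0.91,0,0,0,-0.56,0.7,-0.91,0,0,0,-0.64,0.7,-0.91,0,0,0,-0.72,0.7,-0.91,0,0,0,-0.8,0.7,-0.91,0,0,0,-0.88,0.7,-0.91,0,0,0,-0.96,0.7,-0.91,0,0,0,-1,0.7,-0.91,0,0,0,-1,0.7,-0.91,0,0,0,-1]' 50 >/dev/null
python3 - <<'E'
from h import *
st(); go(.5967,-.030,.080,95.65)
snap("wrist","w3.png")
E
```

```text
t 9.27 pos [595.5 -30.  209.7] phi 95.52 F [-0.1 -0.1  0.5] w 50.1 gf 0.0 q [-0.24  0.5   1.52  0.    1.13 -0.33]
shift [-1.000e-03  1.500e-02  1.622e+00] turn [-0.0002 -0.0001 -0.0015]
```

View pics/w3.png

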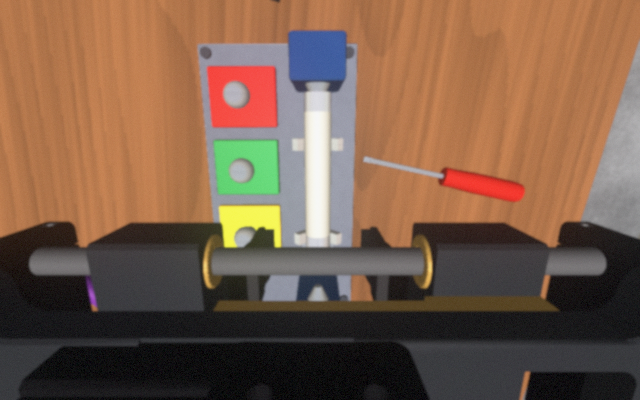

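The roller is centred under the fingers at column 317, so I descend, grip it, slide it back 20 mm and lift.

```bash
python3 -m inch '[0,0.015,0.4,0,0,0,0,0.015,0.8,0,0,0,0,0.015,1,0,0,0,0,0.015,1,0,0,0]' 50 >/dev/null
python3 -m inch '[0,0,0.3,0,0,0,0,0,0.5,0,0,0,0,0,0.62,0,0,0,0,0,0.62,0,0,0,0,0,0.62,0,0,0]' 50
python3 -m inch '[0,0,0,0,0,0,0,0,0,0,0,0,0,0,0,0,0,0,0,0,0,0,0,0,0,0,0,0,0,0,0,0,0,0,0,0,0,0,0,0,0,0]' 15 25
python3 -m inch '[-0.06,0,0,0,0,0,-0.12,0,0,0,0,0,-0.18,0,0,0,0,0,-0.25,0,0,0,0,0,-0.25,0,0,0,0,0,-0.25,0,0,0,0,0]'
python3 -m inch '[0,0,-0.15,0,0,0,0,0,-0.4,0,0,0,0,0,-0.8,0,0,0,0,0,-1,0,0,0,0,0,-1,0,0,0,0,0,-1,0,0,0]'
python3 - <<'E'
from h import *
st(); snap("top","t3.png"); im=snap("wrist","w4.png"); st()
for n in("top","wrist"):
  for t in("old_roller","return_rest"):
    for d in cut_out(n,t)[:2]: print(n,t,round(d["conf"],2),np.round(d["bbox"]))
E
```

```text
time: 10.07
position: [0.5967, -0.0297, 0.0813]
tool_rot: [0.672, 0.741, 0.0, 0.0]
ft_force: [-0.2, 0.3, -0.2]
grip_width: 0.0497
grip_force: 0.0
time: 10.65
position: [0.5958, -0.0295, 0.0812]
tool_rot: [0.671, 0.741, -0.0, -0.0]
ft_force: [-3.3, -0.4, 6.9]
grip_width: 0.0171
grip_force: 16.1
time: 11.15
position: [0.5976, -0.0488, 0.0813]
tool_rot: [0.672, 0.741, 0.0, -0.001]
ft_force: [-1.8, 2.0, 5.8]
grip_width: 0.0151
grip_force: 13.6
time: 11.65
position: [0.5991, -0.0498, 0.1622]
tool_rot: [0.671, 0.741, 0.001, 0.002]
ft_force: [-0.2, 0.4, -0.2]
grip_width: 0.0149
grip_force: 0.0
t 11.65 pos [599.1 -49.8 162.2] phi 95.66 F [-0.2  0.4 -0.2] w 14.9 gf 0.0 q [-0.27  0.56  1.55 -0.    1.02 -0.37]
t 11.75 pos [597.4 -49.3 160. ] phi 95.66 F [ 0.2  0.1 -1. ] w 14.9 gf 0.0 q [-0.27  0.56  1.55 -0.    1.02 -0.37]
top old_roller 0.87 [402. 275. 422. 302.]
top old_roller 0.69 [443. 177. 460. 244.]
top return_rest 0.9 [463. 192. 495. 254.]
wrist old_roller 0.78 [303.  83. 333. 248.]
```

View pics/w4.png

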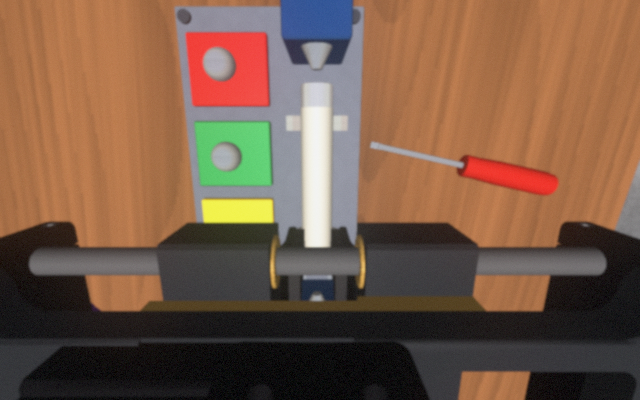

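```bash
python3 - <<'E'
from h import *
for t in ("headstock","stand"): print(t,[(round(d["conf"],2),d["bbox"]) for d in cut_out("wrist",t)[:2]])
im=snap("side"); cv2.imwrite("pics/s4.png",cv2.resize(im[130:290,240:400,::-1],(640,640),interpolation=cv2.INTER_CUBIC)[:600])
E
```

```text
Traceback (most recent call last):
ValueError: it knows: cleaner_can, green_head, green_lever, green_nose, green_stud, new_rest, new_roller, old_roller, red_head, red_lever, red_nose, red_stud, return_rest, roller_laydown, roller_seat, screwdriver
```

The white roller slid clear of the headstock cone and lies in the Vs, but the lift left it behind because the fingers slipped over its top. I'll check the finger depth from the side.

```bash
python3 - <<'E'
from h import *
im=snap("side"); cv2.imwrite("pics/s4.png",cv2.resize(im[100:270,220:400,::-1],(635,600),interpolation=cv2.INTER_CUBIC))
o=get_obs(); Rt=R.from_quat(o["tool_rot"]); p=o["position"]; s=600/170
for d in ([0,.0075,.022],[0,-.0075,.022],[0,0,0],[0,0,-.048]):
    print(d,np.round(p+Rt.apply(d),3),"crop px",np.round((proj("side",p+Rt.apply(d))-[220,100])*s),"wrist px",np.round(proj("wrist",p+Rt.apply(d))))
E
```

```text
[0, 0.0075, 0.022] [ 0.605 -0.049  0.138] crop px [265. 301.] wrist px [328. 228.]
[0, -0.0075, 0.022] [ 0.59  -0.05   0.138] crop px [285. 301.] wrist px [306. 228.]
[0, 0, 0] [ 0.598 -0.049  0.16 ] crop px [274. 280.] wrist px [317. 240.]
[0, 0, -0.048] [ 0.598 -0.049  0.208] crop px [272. 232.] wrist px [317. 279.]
```

View pics/s4.png

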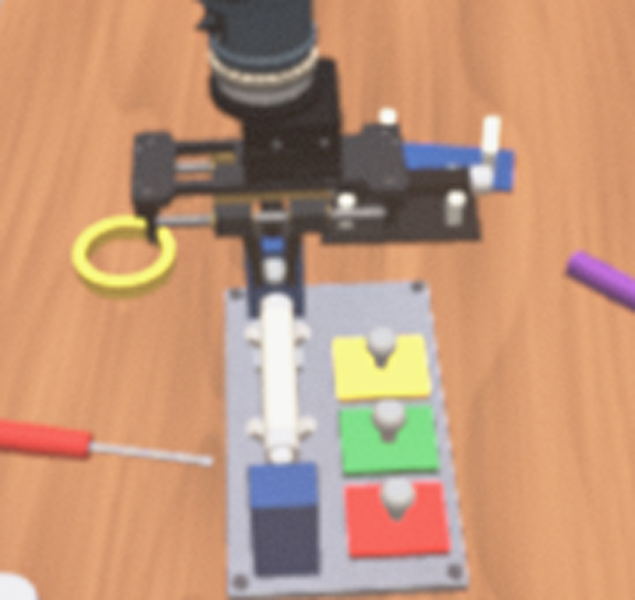

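```bash
python3 -m inch '[0.12,0,0,0,0,0,0.25,0,0.2,0,0,0,0.25,0,0.5,0,0,0,0.25,0,0.8,0,0,0,0.25,0,1,0,0,0,0.25,0,1,0,0,0]' 55 >/dev/null
python3 -m inch '[0,0,0.06,0,0,0,0,0,0.11,0,0,0,0,0,0.11,0,0,0,0,0,0.11,0,0,0]' 
for k in 1 2 3 4 5 6 7 8 9; do python3 -m inch '[0,0,0,0,0,0]' 20 15 | egrep 'time|pos|force|width' | tr '\n' ' '; echo; done
```

```text
time: 12.83
position: [0.5968, -0.0296, 0.0727]
tool_rot: [0.671, 0.741, 0.0, 0.001]
ft_force: [0.3, 0.7, 1.2]
grip_width: 0.0545
grip_force: 0.0
time: 12.92 position: [0.5968, -0.0297, 0.0729] ft_force: [0.2, -1.4, -0.4] grip_width: 0.0528 grip_force: 0.0 
time: 13.0 position: [0.5967, -0.0297, 0.0728] ft_force: [-0.8, -0.1, -0.4] grip_width: 0.048 grip_force: 0.0 
time: 13.08 position: [0.5965, -0.0296, 0.0726] ft_force: [0.5, -0.2, -0.4] grip_width: 0.0422 grip_force: 0.0 
time: 13.17 position: [0.5964, -0.0296, 0.0724] ft_force: [-0.2, -0.1, -0.1] grip_width: 0.0361 grip_force: 0.0 
time: 13.25 position: [0.5963, -0.0296, 0.0722] ft_force: [0.8, 0.4, -0.9] grip_width: 0.029 grip_force: 0.0 
time: 13.33 position: [0.5956, -0.0296, 0.072] ft_force: [0.5, -0.1, 2.6] grip_width: 0.0247 grip_force: 15.0 
time: 13.42 position: [0.5956, -0.0296, 0.072] ft_force: [-0.8, -0.3, 2.7] grip_width: 0.0251 grip_force: 15.0 
time: 13.5 position: [0.5956, -0.0296, 0.072] ft_force: [-2.3, -1.0, 2.8] grip_width: 0.0248 grip_force: 15.0 
time: 13.58 position: [0.5956, -0.0296, 0.072] ft_force: [-2.8, -0.6, 2.4] grip_width: 0.0247 grip_force: 15.0
```

```bash
python3 -m inch '[0,0,0,0,0,0,0,0,0,0,0,0]' 20 20 | egrep 'pos|force|width' | tr '\n' ' '; echo
python3 -m inch '[0,0,-0.05,0,0,0,0,0,-0.1,0,0,0,0,0,-0.15,0,0,0,0,0,-0.2,0,0,0,0,0,-0.25,0,0,0]' | egrep 'pos|force|width' | tr '\n' ' '; echo
python3 -m inch '[0,0,-0.3,0,0,0,0,0,-0.6,0,0,0,0,0,-0.9,0,0,0,0,0,-0.9,0,0,0,0,0,-0.9,0,0,0]' | egrep 'pos|force|width' | tr '\n' ' '; echo
python3 - <<'E'
from h import *
im=snap("wrist"); im2=snap("side")
a=im[:260]; b=cv2.resize(im2[100:270,220:400],(275,260)); cv2.imwrite("pics/c5.png",np.hstack([a[:,100:560],b])[:,:,::-1])
for d in cut_out("wrist","old_roller")[:2]: print(d["conf"],d["bbox"])
E
```

```text
position: [0.5956, -0.0296, 0.072] ft_force: [-2.9, -0.0, 3.4] grip_width: 0.0246 grip_force: 20.0 
position: [0.5965, -0.0295, 0.0924] ft_force: [0.7, 0.1, -2.5] grip_width: 0.0247 grip_force: 20.0 
position: [0.5973, -0.0297, 0.1655] ft_force: [0.0, -0.6, -2.7] grip_width: 0.0247 grip_force: 20.0 
0.6 [294.4, 99.7, 341.3, 302.4]
```

View pics/c5.png

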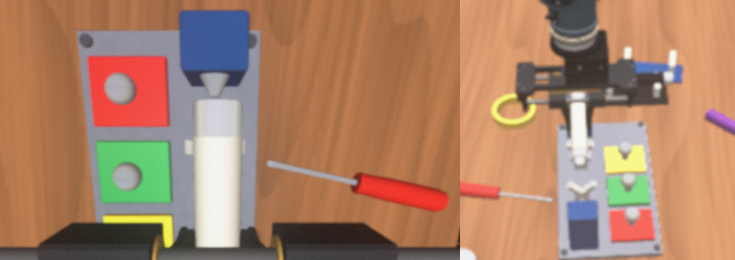

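Lifted this time: the roller is held level, with the headstock cone free above it. Carrying it towards the return rest.

```bash
python3 -m inch '[0,0,-0.4,0,0,0,0,0,-0.6,0,0,0,0,0,-0.6,0,0,0]' >/dev/null
python3 -m inch '[-0.42,-0.29,0,0,0,0,-0.84,-0.58,0,0,0,0,-0.84,-0.58,0,0,0,0]' >/dev/null
python3 -m inch '[-0.42,-0.29,0,0,0,0,-0.84,-0.58,0,0,0,0,-0.84,-0.58,0,0,0,0]' >/dev/null
python3 -m inch '[-0.42,-0.29,0,0,0,0,-0.84,-0.58,0,0,0,0,-0.84,-0.58,0,0,0,0]' >/dev/null
python3 -m inch '[-0.42,-0.29,0,0,0,0,-0.84,-0.58,0,0,0,0,-0.84,-0.58,0,0,0,0]' >/dev/null
python3 -m inch '[-0.42,-0.29,0,0,0,0,-0.84,-0.58,0,0,0,0,-0.84,-0.58,0,0,0,0,-0.84,-0.58,0,0,0,0]' >/dev/null
python3 -m inch '[0,0,0,0,0,0.07,0,0,0,0,0,0.14,0,0,0,0,0,0.21,0,0,0,0,0,0.28,0,0,0,0,0,0.35,0,0,0,0,0,0.42,0,0,0,0,0,0.49,0,0,0,0,0,0.55,0,0,0,0,0,0.55]' >/dev/null
python3 -m inch '[0,0,0,0,0,0.07,0,0,0,0,0,0.14,0,0,0,0,0,0.21,0,0,0,0,0,0.28,0,0,0,0,0,0.35,0,0,0,0,0,0.42,0,0,0,0,0,0.49,0,0,0,0,0,0.555,0,0,0,0,0,0.555,0,0,0,0,0,0.555]' >/dev/null
python3 - <<'E'
from m import *
st(); im=snap("wrist","w6.png"); st()
cal=K("wrist")
for t in("return_rest","new_roller","new_rest","old_roller"):
    for d in cut_out("wrist",t)[:2]: print(t,round(d["conf"],2),np.round(d["bbox"]),rectw("wrist",d["region"],.008 if 'rest' in t else .05,cal))
E
```

```text
t 17.9 pos [ 398.6 -385.6  211.3] phi -3.5 F [ 0.3 -1.  -2. ] w 24.5 gf 20.0 q [-0.97  0.44  1.62  0.    1.08  0.66]
t 17.95 pos [ 398.6 -385.8  211.5] phi -3.54 F [-0.5 -0.2 -2.2] w 24.3 gf 20.0 q [-0.97  0.44  1.62  0.    1.08  0.66]
return_rest 0.71 [287.  55. 342. 185.] (array([ 469.1, -385.5]), array([ 59.9, 149.8]), 85.1)
new_roller 0.63 [205.   7. 262. 173.] (array([ 503.9, -304.2]), array([165.6,  27.6]), 4.5)
new_roller 0.22 [  0.  70.  38. 147.] (array([506.6, -64.1]), array([70.7, 44.6]), 4.8)
new_rest 0.71 [198.  24. 281. 165.] (array([ 505.3, -321.9]), array([150.7,  27.6]), 4.0)
old_roller 0.93 [295.  99. 342. 304.] (array([ 411.1, -387.5]), array([ 54.8, 167. ]), 85.8)
old_roller 0.58 [  1.   0. 176. 156.] (array([ 537.6, -132.8]), array([142.8, 198.5]), 5.4)
```

View pics/w6.png

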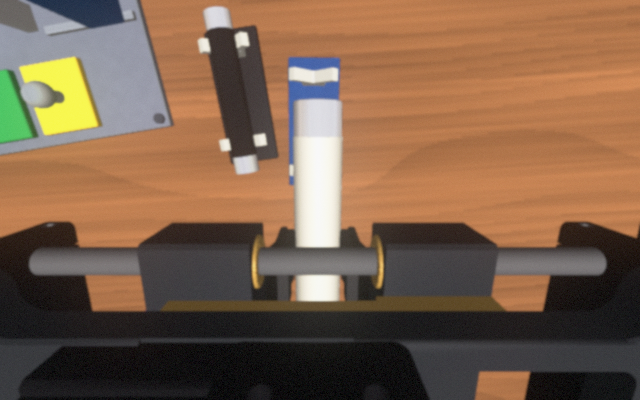

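The return rest is measured at (469,-385.5) mm with yaw about −4.7°. The held roller lines up with it.

```bash
python3 - <<'E'
from h import *
o=get_obs(); Rt=R.from_quat(o["tool_rot"])
for a in(.07,.08,.09): print(a,np.round(proj("wrist",o["position"]+Rt.apply([a,0,-.005-.013])),1),np.round(proj("wrist",o["position"]+Rt.apply([a,0,.025-.013])),1))
go(.4691,-.3855,.120,-4.7)
E
```

```text
0.07 [315.2 120.4] [315.6 121.7]
0.08 [315.2  98.6] [315.5 103.7]
0.09 [315.1  76.1] [315.5  85.1]
shift [ 0.88  -0.07   1.148] turn [-0.0002  0.0001  0.0111]
```

```bash
python3 -m inch '[0.44,-0.03,0.3,0,0,0.011,0.88,-0.07,0.6,0,0,0.011,0.88,-0.07,1,0,0,0.011,0.88,-0.07,1.0,0,0,0.011,0.88,-0.07,1,0,0,0.011]' >/dev/null
python3 -m inch '[0,0,0.3,0,0,0,0,0,0.6,0,0,0,0,0,0.85,0,0,0,0,0,0.85,0,0,0,0,0,0.85,0,0,0]' | egrep 'pos|force|width' | tr '\n' ' '; echo
for k in 1 2 3 4; do python3 -m inch '[0,0,0.025,0,0,0,0,0,0.05,0,0,0,0,0,0.05,0,0,0]' | egrep 'pos|force|width' | tr '\n' ' '; echo; done
```

```text
position: [0.4687, -0.3864, 0.065] ft_force: [-0.1, -0.6, -2.1] grip_width: 0.0244 grip_force: 20.0 
position: [0.4696, -0.3867, 0.0615] ft_force: [0.2, -0.2, -2.0] grip_width: 0.0243 grip_force: 20.0 
position: [0.469, -0.3857, 0.0559] ft_force: [0.2, -0.3, -2.3] grip_width: 0.0243 grip_force: 20.0 
position: [0.4689, -0.3856, 0.0514] ft_force: [-0.7, 0.8, -1.6] grip_width: 0.0245 grip_force: 20.0 
position: [0.4688, -0.3856, 0.0474] ft_force: [-0.2, 0.2, -1.0] grip_width: 0.0241 grip_force: 20.0
```

```bash
for k in 1 2 ; do python3 -m inch '[0,0,0.02,0,0,0,0,0,0.02,0,0,0,0,0,0.02,0,0,0]' | egrep 'pos|force|width' | tr '\n' ' '; echo; done
python3 - <<'E'
from h import *
im2=snap("side"); cv2.imwrite("pics/s7.png",cv2.resize(im2[90:230,240:420],(720,560),interpolation=cv2.INTER_CUBIC)[:,:,::-1])
E
```

```text
position: [0.4691, -0.3856, 0.0464] ft_force: [0.1, -0.7, -1.0] grip_width: 0.0244 grip_force: 20.0 
position: [0.4692, -0.3852, 0.0457] ft_force: [0.6, 2.3, 4.8] grip_width: 0.0249 grip_force: 20.0
```

View pics/s7.png

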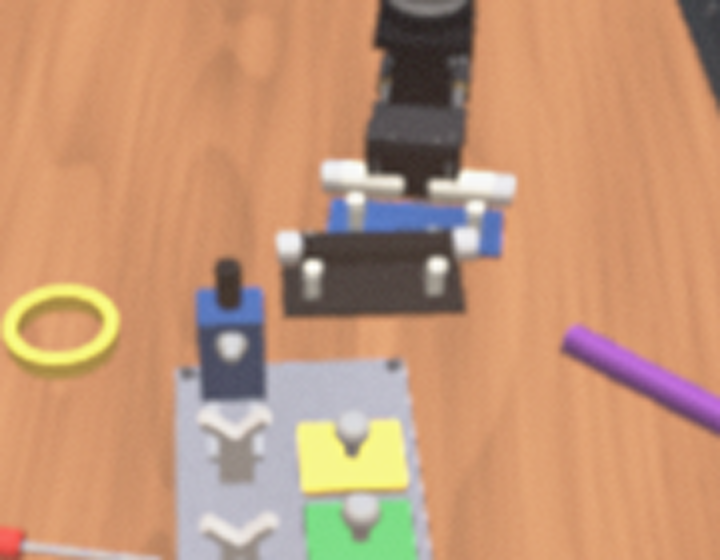

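The roller touched both Vs at TCP z 0.0457, so I release it, rise, and check it along with the new roller.

```bash
python3 -m inch '[0,0,0,0,0,0,0,0,0,0,0,0,0,0,0,0,0,0,0,0,0,0,0,0,0,0,0,0,0,0]' 46 | egrep 'pos|force|width' | tr '\n' ' '; echo
python3 -m inch '[0,0,-0.2,0,0,0,0,0,-0.6,0,0,0,0,0,-1,0,0,0,0,0,-1,0,0,0,0,0,-1,0,0,0]' >/dev/null
python3 -m inch '[-0.3,0,-0.4,0,0,0,-0.7,-0.4,-0.6,0,0,0,-0.7,-0.4,-0.6,0,0,0,-0.7,-0.4,-0.6,0,0,0,-0.7,-0.4,-0.6,0,0,0]' >/dev/null
python3 - <<'E'
from m import *
st(); im=snap("wrist","w8.png"); st(); cal=K("wrist")
for t in("return_rest","new_roller","old_roller"):
    for d in cut_out("wrist",t)[:2]: print(t,round(d["conf"],2),np.round(d["bbox"]),rectw("wrist",d["region"],.008 if 'rest' in t else .05,cal))
go(.5035,-.304,.120,4.6)
E
```

```text
position: [0.4691, -0.3861, 0.0446] ft_force: [0.7, 0.2, 0.5] grip_width: 0.0446 grip_force: 0.0 
t 21.78 pos [ 415.8 -349.2  172.1] phi -4.78 F [-0.3 -0.8 -0.9] w 46.0 gf 0.0 q [-0.9   0.48  1.69  0.    0.98  0.75]
t 21.83 pos [ 416.3 -349.8  172. ] phi -4.79 F [ 0.9  0.2 -0.3] w 46.0 gf 0.0 q [-0.9   0.48  1.69 -0.    0.98  0.75]
return_rest 0.94 [318.  67. 377. 203.] (array([ 471.2, -366.2]), array([ 19.5, 149.2]), 86.0)
new_roller 0.62 [227.  11. 293. 194.] (array([ 504.1, -304.3]), array([166.1,  27.5]), 5.0)
old_roller 0.83 [339.  45. 366. 224.] (array([ 469.5, -386.3]), array([ 26.8, 165.5]), 85.6)
shift [ 1.036 -0.663  0.649] turn [-1.000e-04  1.000e-04 -1.042e-01]
```

View pics/w8.png

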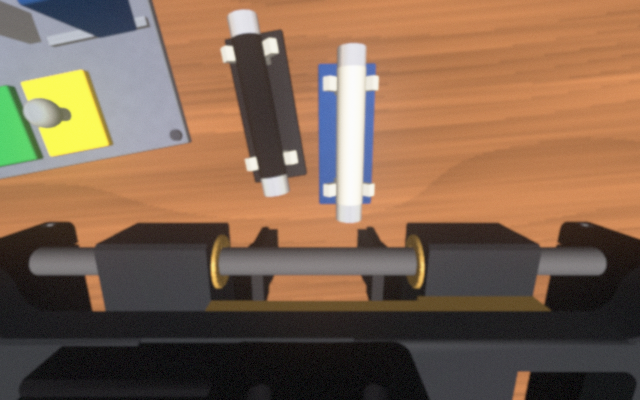

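The white roller lies squarely in the blue rest. Now picking up the black roller.

```bash
python3 -m inch '[0.5,-0.33,0.1,0,0,-0.052,1,-0.663,0.3,0,0,-0.104,1,-0.663,0.6,0,0,-0.104,1,-0.663,0.6,0,0,-0.104,1,-0.663,0.6,0,0,-0.104]' 50 >/dev/null
python3 - <<'E'
from m import *
st(); go(.504,-.3043,.045,4.8)
im=snap("wrist"); cal=K("wrist")
for d in cut_out("wrist","new_roller")[:1]: print(round(d["conf"],2),np.round(d["bbox"]),rectw("wrist",d["region"],.05,cal))
E
```

```text
t 22.4 pos [ 499.8 -301.8  122.5] phi 4.7 F [-0.6 -0.   1.1] w 49.7 gf 0.0 q [-0.73  0.6   1.62 -0.    0.93  0.75]
shift [0.054 0.038 0.968] turn [-0.0021  0.0023 -0.0011]
0.82 [304. 108. 339. 299.] (array([ 524.6, -303.7]), array([116.1,  26.8]), 4.6)
```

```bash
python3 -m inch '[0.054,0.042,0.3,0,0,0,0.054,0.042,0.6,0,0,0,0.054,0.042,0.8,0,0,0,0.054,0.042,0.96,0,0,0,0.054,0.042,0.96,0,0,0,0.054,0.042,0.96,0,0,0]' 50 | egrep 'pos|force|width' | tr '\n' ' '; echo
python3 -m inch '[0,0,0,0,0,0,0,0,0,0,0,0,0,0,0,0,0,0,0,0,0,0,0,0,0,0,0,0,0,0,0,0,0,0,0,0,0,0,0,0,0,0]' 20 20 | egrep 'pos|force|width' | tr '\n' ' '; echo
python3 -m inch '[0,0,-0.05,0,0,0,0,0,-0.1,0,0,0,0,0,-0.3,0,0,0,0,0,-0.6,0,0,0,0,0,-1,0,0,0,0,0,-1,0,0,0]' | egrep 'pos|force|width' | tr '\n' ' '; echo
python3 -m inch '[0,0,-0.5,0,0,0,0,0,-1,0,0,0,0,0,-1,0,0,0,0,0,-1,0,0,0]' | egrep 'pos|force|width' | tr '\n' ' '; echo
python3 - <<'E'
from m import *
go(.5968,-.030,.22,95.65)
E
```

```text
position: [0.5042, -0.3072, 0.0486] ft_force: [-0.4, 0.4, 0.8] grip_width: 0.0501 grip_force: 0.0 
position: [0.5045, -0.3028, 0.0486] ft_force: [1.2, 7.2, 5.6] grip_width: 0.0237 grip_force: 20.0 
position: [0.5078, -0.3093, 0.1336] ft_force: [0.9, -1.6, -1.4] grip_width: 0.0244 grip_force: 20.0 
position: [0.5059, -0.3076, 0.2104] ft_force: [0.2, 1.2, -2.4] grip_width: 0.0242 grip_force: 20.0 
shift [ 1.41  -3.368 -0.131] turn [ 4.7000e-03  4.0000e-04 -1.0119e+00]
```

```bash
python3 -m inch '[0.14,-0.34,-0.03,0,0,0,0.28,-0.675,-0.03,0,0,0,0.28,-0.675,-0.03,0,0,0]' >/dev/null
python3 -m inch '[0.14,-0.34,-0.03,0,0,0,0.28,-0.675,-0.03,0,0,0,0.28,-0.675,-0.03,0,0,0]' >/dev/null
python3 -m inch '[0.14,-0.34,-0.03,0,0,0,0.28,-0.675,-0.03,0,0,0,0.28,-0.675,-0.03,0,0,0]' >/dev/null
python3 -m inch '[0.14,-0.34,-0.03,0,0,0,0.28,-0.675,-0.03,0,0,0,0.28,-0.675,-0.03,0,0,0]' >/dev/null
python3 -m inch '[0.14,-0.34,0,0,0,0,0.28,-0.675,0,0,0,0,0.28,-0.675,0,0,0,0,0.28,-0.675,0,0,0,0]' >/dev/null
python3 -m inch '[0,0,0,0,0,-0.075,0,0,0,0,0,-0.15,0,0,0,0,0,-0.225,0,0,0,0,0,-0.3,0,0,0,0,0,-0.375,0,0,0,0,0,-0.45,0,0,0,0,0,-0.525,0,0,0,0,0,-0.6,0,0,0,0,0,-0.675,0,0,0,0,0,-0.75,0,0,0,0,0,-0.825,0,0,0,0,0,-0.9,0,0,0,0,0,-0.975,0,0,0,0,0,-1,0,0,0,0,0,-1,0,0,0,0,0,-1]' >/dev/null
python3 - <<'E'
from m import *
st(); go(.5968,-.030,.15,95.65)
im=snap("wrist","w9.png"); cal=K("wrist")
for d in cut_out("wrist","new_roller")[:1]: print(round(d["conf"],2),np.round(d["bbox"]))
o=get_obs(); Rt=R.from_quat(o["tool_rot"])
for a in(.07,.08,.09): print(a,np.round(proj("wrist",o["position"]+Rt.apply([a,0,.0014-.013])),1),np.round(proj("wrist",o["position"]+Rt.apply([a,0,.027-.013])),1))
for c in ("red","green"):
    for a,cen,mm in blobs(colmask(im,c),300): print(c,a,np.round(cen),*rectw("wrist",mm,.022,cal))
E
```

```text
t 27.08 pos [594.  -29.3 216.7] phi 94.44 F [ 0.6 -0.4 -1.7] w 24.1 gf 20.0 q [-0.24  0.49  1.51 -0.    1.14 -0.31]
shift [-0.012  0.036  0.834] turn [-0.0011  0.     -0.0135]
0.74 [294. 107. 345. 301.]
0.07 [316.6 117.6] [316.7 119.1]
0.08 [316.5  96.7] [316.6 101.2]
0.09 [316.5  75. ] [316.6  82.8]
red 3350 [245.  99.] [502.   60.9] [75.8 65.5] 5.6
red 1657 [481. 181.] [795.9 -12.5] [ 25.4 108.4] 83.2
green 2511 [251. 167.] [510.1 -18.7] [73.4 62.8] 5.7
```

```bash
python3 -m inch '[0.03,0.03,0.3,0,0,-0.0135,0.03,0.03,0.6,0,0,-0.0135,0.03,0.03,0.83,0,0,-0.0135,0.03,0.03,0.83,0,0,-0.0135,0.03,0.03,0.83,0,0,-0.0135]' | egrep 'pos|force|width' | tr '\n' ' '; echo
python3 - <<'E'
from m import *
st(); go(.5965,-.0265,.084,95.65)
E
```

```text
position: [0.5962, -0.0255, 0.1502] ft_force: [0.1, 0.2, -1.4] grip_width: 0.0244 grip_force: 20.0 
t 27.6 pos [596.2 -25.5 150.2] phi 95.76 F [ 0.1  0.2 -1.4] w 24.4 gf 20.0 q [-0.23  0.57  1.57 -0.    1.   -0.33]
shift [-0.014  0.005  0.828] turn [-0.0017 -0.0005  0.0013]
```

```bash
python3 -m inch '[-0.01,0,0.2,0,0,0,-0.01,0,0.4,0,0,0,-0.01,0,0.6,0,0,0,-0.01,0,0.75,0,0,0,-0.01,0,0.8,0,0,0,-0.01,0,0.8,0,0,0]' | egrep 'pos|force|width' | tr '\n' ' '; echo
for k in 1 2 3 4; do python3 -m inch '[0,0,0.012,0,0,0,0,0,0.025,0,0,0,0,0,0.025,0,0,0]' | egrep 'pos|force|width' | tr '\n' ' '; echo; done
```

```text
position: [0.597, -0.0263, 0.087] ft_force: [-0.4, -0.1, -1.2] grip_width: 0.0237 grip_force: 20.0 
position: [0.5977, -0.0264, 0.086] ft_force: [-0.3, 0.5, -1.1] grip_width: 0.0241 grip_force: 20.0 
position: [0.597, -0.0262, 0.0833] ft_force: [0.6, -0.2, -1.9] grip_width: 0.0243 grip_force: 20.0 
position: [0.5968, -0.0262, 0.0809] ft_force: [-0.4, -0.6, -3.0] grip_width: 0.0239 grip_force: 20.0 
position: [0.5968, -0.0262, 0.0789] ft_force: [0.3, -0.7, -2.4] grip_width: 0.0239 grip_force: 20.0
```

```bash
for k in 1 2 3 4; do python3 -m inch '[0,0,0.012,0,0,0,0,0,0.012,0,0,0,0,0,0.012,0,0,0]' | egrep 'pos|force|width' | tr '\n' ' '; echo; done
```

```text
position: [0.597, -0.0262, 0.0781] ft_force: [-0.3, 0.1, -2.8] grip_width: 0.024 grip_force: 20.0 
position: [0.5969, -0.0262, 0.0774] ft_force: [-1.1, -0.1, -0.6] grip_width: 0.024 grip_force: 20.0 
position: [0.5967, -0.0263, 0.077] ft_force: [-2.6, -0.6, 5.4] grip_width: 0.0242 grip_force: 20.0 
position: [0.5966, -0.0263, 0.0769] ft_force: [-4.8, 0.7, 10.1] grip_width: 0.0235 grip_force: 20.0
```

Contact felt: seated in both Vs. Release, rise, turn back and go to the knob.

```bash
python3 -m inch '[0,0,-0.02,0,0,0,0,0,-0.02,0,0,0,0,0,-0.02,0,0,0,0,0,-0.02,0,0,0,0,0,-0.02,0,0,0]' 50 | egrep 'pos|force|width' | tr '\n' ' '; echo
python3 -m inch '[0,0,-0.3,0,0,0,0,0,-0.7,0,0,0,0,0,-1,0,0,0,0,0,-1,0,0,0]' >/dev/null
python3 -m inch '[-0.3,0,-0.6,0,0,0.08,-0.6,0,-0.6,0,0,0.16,-0.9,-0.6,-0.6,0,0,0.24,-0.9,-0.6,-0.6,0,0,0.32,-0.9,-0.6,-0.6,0,0,0.4,-0.9,-0.6,-0.6,0,0,0.48,-0.9,-0.6,-0.6,0,0,0.56,-0.9,-0.6,-0.6,0,0,0.64,-0.9,-0.6,-0.6,0,0,0.72,-0.9,-0.6,-0.6,0,0,0.8,-0.9,-0.6,-0.6,0,0,0.88,-0.9,-0.6,-0.6,0,0,0.96,-0.9,-0.6,-0.6,0,0,1,-0.9,-0.6,-0.6,0,0,1,-0.9,-0.6,-0.6,0,0,1]' >/dev/null
python3 - <<'E'
from m import *
st(); im=snap("wrist","w10.png"); st(); cal=K("wrist")
for d in cut_out("wrist","new_roller")[:2]: print("new_roller",round(d["conf"],2),np.round(d["bbox"]),rectw("wrist",d["region"],.077,cal))
for d in cut_out("wrist","tailstock_knob")[:2]: print("knob",round(d["conf"],2),np.round(d["bbox"]),rectw("wrist",d["region"],.103,cal))
h=cv2.cvtColor(im,cv2.COLOR_RGB2GRAY)
b=[x for x in blobs((h<45)&(np.arange(400)[:,None]<220),150)]
for a,c,mm in b: print("dark",a,np.round(c,1),ray("wrist",c[0],c[1],.1405),rectw("wrist",mm,.1405,cal))
for c in cols:
    for a,cen,mm in blobs(colmask(im,c),300): print(c,a,np.round(cen),*rectw("wrist",mm,.022,cal))
E
```

```text
position: [0.5973, -0.0263, 0.0766] ft_force: [-0.3, 0.3, -0.8] grip_width: 0.0471 grip_force: 0.0 
t 32.1 pos [ 556.3 -102.6  204.2] phi 5.91 F [0.2 0.3 0.5] w 49.5 gf 0.0 q [-0.38  0.47  1.6   0.    1.08  1.09]
t 32.15 pos [ 556.3 -102.6  204.4] phi 5.9 F [-0.7  0.2  0.3] w 50.2 gf 0.0 q [-0.38  0.47  1.6   0.    1.08  1.09]
new_roller 0.81 [160. 134. 332. 162.] (array([595.3, -27. ]), array([ 28. , 167.5]), 5.9)
knob 0.91 [355. 120. 421. 178.] (array([ 608.8, -161.8]), array([48.6, 59.4]), 5.9)
red 1822 [181. 202.] [515.4  61. ] [47.8 67.1] 5.9
yellow 1568 [458.  35.] [ 736.1 -235.4] [59.3 90.3] 5.9
yellow 1336 [ 18. 200.] [500.4 255.4] [43.1 48.2] 81.3
yellow 2636 [310. 213.] [518.6 -98.5] [74.3 65. ] 5.7
green 2135 [245. 209.] [509.8 -19.4] [72.9 63.7] 5.9
```

```bash
python3 - <<'E'
from m import *
go(.608,-.1695,.13,5.65)
E
```

```text
shift [0.556 0.897 0.932] turn [-0.0001  0.0003  0.0024]
```

```bash
python3 -m inch '[0.28,0.45,0,0,0,0,0.556,0.897,0,0,0,0,0.556,0.897,0.3,0,0,0,0.556,0.897,0.6,0,0,0,0.556,0.897,0.8,0,0,0,0.556,0.897,0.93,0,0,0,0.556,0.897,0.93,0,0,0]' 60 >/dev/null
python3 -m inch '[0,0,0,0,0,0,0,0,0,0,0,0,0,0,0,0,0,0,0,0,0,0,0,0,0,0,0,0,0,0,0,0,0,0,0,0,0,0,0,0,0,0]' 10 20 | egrep 'pos|force|width' | tr '\n' ' '; echo
python3 -m inch '[0,-0.1,0,0,0,0,0,-0.2,0,0,0,0,0,-0.3,0,0,0,0,0,-0.4,0,0,0,0,0,-0.5,0,0,0,0,0,-0.55,0,0,0,0,0,-0.55,0,0,0,0]' - 30 | egrep 'pos|force|width' | tr '\n' ' '; echo
for k in 1 2 3 4; do python3 -m inch '[0,-0.02,0,0,0,0,0,-0.04,0,0,0,0,0,-0.04,0,0,0,0]' | egrep 'pos|force|width' | tr '\n' ' '; echo; done
```

```text
position: [0.6081, -0.1695, 0.1309] ft_force: [0.2, 5.7, 2.3] grip_width: 0.0212 grip_force: 2.7 
position: [0.6037, -0.1245, 0.1309] ft_force: [0.7, -1.5, 2.8] grip_width: 0.018 grip_force: 30.0 
position: [0.6036, -0.123, 0.1309] ft_force: [-0.1, -4.1, 2.9] grip_width: 0.0184 grip_force: 30.0 
position: [0.6033, -0.12, 0.1308] ft_force: [0.5, -5.3, 3.0] grip_width: 0.0178 grip_force: 30.0 
position: [0.603, -0.1168, 0.1308] ft_force: [-0.7, -4.6, 2.9] grip_width: 0.018 grip_force: 30.0 
position: [0.6027, -0.1139, 0.1308] ft_force: [-0.3, -5.1, 3.4] grip_width: 0.0183 grip_force: 30.0
```

```bash
for k in 1 2 3 4 5; do python3 -m inch '[0,-0.0125,0,0,0,0,0,-0.025,0,0,0,0,0,-0.025,0,0,0,0]' | egrep 'pos|force|width' | tr '\n' ' '; echo; done
```

```text
position: [0.6026, -0.1133, 0.1309] ft_force: [-0.1, -9.0, 2.5] grip_width: 0.0179 grip_force: 30.0 
position: [0.6027, -0.1129, 0.1309] ft_force: [-0.8, -12.6, 0.9] grip_width: 0.0179 grip_force: 30.0 
position: [0.6026, -0.1126, 0.1309] ft_force: [-1.6, -16.0, -0.1] grip_width: 0.0179 grip_force: 30.0 
position: [0.6026, -0.1122, 0.1309] ft_force: [-0.9, -20.7, 0.1] grip_width: 0.0179 grip_force: 30.0 
position: [0.6026, -0.112, 0.1309] ft_force: [-1.3, -23.7, -1.9] grip_width: 0.0183 grip_force: 30.0
```

The tailstock stopped hard at 24 N. I release it and move to view the heads, checking the roller on the way.

```bash
python3 -m inch '[0,0,0,0,0,0,0,0,0,0,0,0,0,0,0,0,0,0,0,0,0,0,0,0,0,0,0,0,0,0]' 50 | egrep 'pos|force|width' | tr '\n' ' '; echo
python3 -m inch '[0,0,-0.3,0,0,0,0,0,-0.7,0,0,0,0,0,-1,0,0,0,-0.3,0,-1,0,0,0,-0.6,0,-1,0,0,0,-0.6,0,-1,0,0,0,-0.6,0,-1,0,0,0]' >/dev/null
python3 - <<'E'
from m import *
st(); im=snap("wrist","w11.png"); cal=K("wrist")
for d in cut_out("wrist","new_roller")[:1]: print("new_roller",round(d["conf"],2),np.round(d["bbox"]),rectw("wrist",d["region"],.08,cal))
for d in cut_out("wrist","tailstock_knob")[:1]: print("knob",round(d["conf"],2),np.round(d["bbox"]),rectw("wrist",d["region"],.103,cal))
E
python3 -m inch '[-0.4,-0.45,-0.25,0,0,0,-0.8,-0.9,-0.5,0,0,0,-0.8,-0.9,-0.5,0,0,0,-0.8,-0.9,-0.5,0,0,0]' >/dev/null
python3 -m inch '[-0.3,-0.45,0,0,0,0,-0.5,-0.9,0,0,0,0,-0.5,-0.9,0,0,0,0,-0.5,-0.9,0,0,0,0]' >/dev/null
python3 -m inch '[0,-0.45,0,0,0,0,0,-0.9,0,0,0,0,0,-0.9,0,0,0,0]' >/dev/null
python3 -m inch '[0,-0.45,0,0,0,0,0,-0.9,0,0,0,0,0,-0.9,0,0,0,0,0,-0.9,0,0,0,0]' >/dev/null
python3 - <<'E'
from m import *
st(); im=snap("wrist","w12.png"); cal=K("wrist"); st()
for c in cols:
    for a,cen,mm in blobs(colmask(im,c),300): print(c,a,np.round(cen),"z22",*rectw("wrist",mm,.022,cal),"z76",*rectw("wrist",mm,.076,cal))
    for s in("_head","_lever"):
        for d in cut_out("wrist",c+s)[:1]: print(c+s,round(d["conf"],2),np.round(d["bbox"]))
E
```

```text
position: [0.6005, -0.1021, 0.13] ft_force: [-0.1, 0.1, 0.4] grip_width: 0.0434 grip_force: 0.0 
t 37.25 pos [ 551.7 -106.   210. ] phi 5.78 F [-0.  -0.1  0.1] w 50.1 gf 0.0 q [-0.39  0.45  1.6   0.    1.09  1.08]
new_roller 0.84 [136. 132. 306. 156.] (array([594.9,  -6.2]), array([ 25.2, 167. ]), 5.8)
knob 0.7 [306. 114. 358. 170.] (array([ 605.5, -113.4]), array([50., 45.]), 5.8)
t 38.65 pos [422.5 168.7 250.3] phi 5.98 F [-0.7  0.3 -0.7] w 49.6 gf 0.0 q [ 0.13  0.25  1.8  -0.    1.09  1.6 ]
t 38.7 pos [422.4 167.7 250.3] phi 5.86 F [-0.3  0.8  0.3] w 50.2 gf 0.0 q [ 0.13  0.25  1.8  -0.    1.09  1.6 ]
red 1463 [213.  99.] z22 [510.9 308.3] [49.9 46.9] 3.9 z76 [507.8 289.9] [43.1 40.5] 3.9
red 2637 [405. 126.] z22 [500.9  59.7] [75.3 66. ] 5.4 z76 [499.1  75.2] [65. 57.] 5.4
red_head 0.89 [190.  54. 256. 164.]
red_lever 0.93 [206. 120. 231. 161.]
yellow 1228 [296.  97.] z22 [523.8 203.7] [40.1 47. ] 81.0 z76 [518.9 199.6] [34.6 40.6] 81.0
yellow 2598 [526. 127.] z22 [516.2 -98.4] [74.1 68.1] 5.8 z76 [512.4 -61.3] [63.9 58.8] 5.8
yellow_head 0.64 [274.  51. 328. 159.]
yellow_lever 0.67 [274. 117. 301. 157.]
green 1118 [117. 104.] z22 [492.4 428.9] [39.9 44.9] 76.1 z76 [491.8 394.1] [34.4 38.8] 76.1
green 2293 [465. 127.] z22 [508.9 -19.9] [72.7 63.7] 5.8 z76 [506.1   6.5] [62.8 55. ] 5.8
green_head 0.92 [ 98.  60. 179. 166.]
green_lever 0.66 [106. 127. 139. 167.]
```

View pics/w12.png

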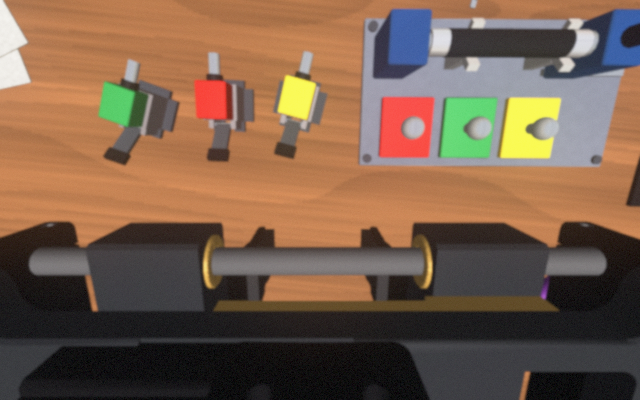

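The black roller shows between the cones and all three heads are clear: green at (124,103), red at (213,99), yellow at (296,97). Starting with yellow, I take one close measurement before gripping.

```bash
cat >> m.py <<'E'
def meas(c,z,near=None,amin=300,show=True):
    st0=get_obs(); im=snap("wrist"); cal=K("wrist"); out=[]
    for a,cen,mm in blobs(colmask(im,c),amin):
        ys,xs=np.nonzero(mm)
        out.append((a,[int(xs.min()),int(ys.min()),int(xs.max()),int(ys.max())],*rectw("wrist",mm,z,cal)))
    for o in out: print(c,*o)
    return out
E
python3 - <<'E'
from m import *
go(.4448,.2113,.17,-9)
E
```

```text
shift [ 0.345 -0.523  1.007] turn [ 1.00e-04 -1.00e-04  1.63e-01]
```

```bash
python3 -m inch '[0.17,-0.26,0.5,0,0,0.08,0.345,-0.523,1,0,0,0.16,0.345,-0.523,1,0,0,0.163,0.345,-0.523,1,0,0,0.163,0.345,-0.523,1,0,0,0.163]' 50 >/dev/null
python3 - <<'E'
from m import *
st(); meas("yellow",.076); st()
E
```

```text
t 39.42 pos [443.9 211.9 170.5] phi -8.74 F [-0.1 -0.3  0.6] w 50.0 gf 0.0 q [ 0.22  0.42  1.81 -0.    0.91  1.94]
yellow 4448 [575, 25, 639, 118] [515.9 -41.9] [62.5 50.8] 5.6
yellow 1926 [295, 91, 335, 140] [520.2 201.1] [33.6 40. ] 81.2
t 39.47 pos [444.4 211.9 171.4] phi -8.78 F [ 0.2 -0.1 -0.6] w 50.0 gf 0.0 q [ 0.22  0.42  1.81 -0.    0.91  1.94]
```

```bash
python3 -m inch '[0.48,-0.01,0.1,0,0,0,0.957,-0.012,0.3,0,0,0,0.957,-0.012,0.6,0,0,0,0.957,-0.012,0.8,0,0,0,0.957,-0.012,0.8,0,0,0]' 52 >/dev/null
python3 -m inch '[0,0,0.2,0,0,0,0,0,0.35,0,0,0,0,0,0.44,0,0,0,0,0,0.44,0,0,0,0,0,0.44,0,0,0]' | egrep 'pos|force|width' | tr '\n' ' '; echo
python3 - <<'E'
from m import *
st(); go(.5202,.2011,.0705,-8.8)
E
```

```text
position: [0.5204, 0.2015, 0.0726] ft_force: [0.3, 0.3, -0.1] grip_width: 0.0519 grip_force: 0.0 
t 40.3 pos [520.4 201.5  72.6] phi -8.86 F [ 0.3  0.3 -0.1] w 51.9 gf 0.0 q [ 0.17  0.65  1.72 -0.    0.77  1.89]
shift [-0.002  0.005  0.027] turn [-0.0003 -0.001  -0.0007]
```

```bash
python3 -m inch '[0,0,0.015,0,0,0,0,0,0.015,0,0,0,0,0,0.015,0,0,0,0,0,0.015,0,0,0,0,0,0.015,0,0,0,0,0,0.015,0,0,0]' 28 18 | egrep 'pos|force|width' | tr '\n' ' '; echo
python3 -m inch '[0,0,-0.05,0,0,0,0,0,-0.1,0,0,0,0,0,-0.3,0,0,0,0,0,-0.6,0,0,0,0,0,-1,0,0,0,0,0,-1,0,0,0]' | egrep 'pos|force|width' | tr '\n' ' '; echo
python3 -m inch '[0,0,-0.3,0,0,-0.08,0,0,-0.6,0,0,-0.16,0,0,-0.6,0,0,-0.16,0,0,-0.6,0,0,-0.16]' >/dev/null
python3 -m inch '[0,0.47,0,0,0,0,0,0.94,0,0,0,0,0,0.94,0,0,0,0]' >/dev/null
python3 -m inch '[0,0.47,0,0,0,0,0,0.94,0,0,0,0,0,0.94,0,0,0,0]' >/dev/null
python3 -m inch '[0,0.47,0,0,0,0,0,0.94,0,0,0,0,0,0.94,0,0,0,0,0,0.94,0,0,0,0]' >/dev/null
python3 - <<'E'
from m import *
st(); im=snap("wrist","w13.png"); go(.5169,-.0985,.15,5.65)
meas("yellow",.022); meas("red",.022); meas("green",.022)
E
```

```text
position: [0.5203, 0.2018, 0.0706] ft_force: [-1.1, 1.3, 2.5] grip_width: 0.0328 grip_force: 18.0 
position: [0.5232, 0.2022, 0.155] ft_force: [1.3, 0.5, -3.3] grip_width: 0.0327 grip_force: 18.0 
t 42.47 pos [541.4 -24.3 196.8] phi 5.2 F [-0.3 -0.1  0.7] w 27.8 gf 0.0 q [-0.25  0.44  1.66  0.    1.04  1.23]
shift [-0.386  0.913  0.585] turn [-0.0009  0.0015 -0.0036]
yellow 1399 [497, 0, 586, 51] [ 729.7 -233.8] [47.2 90.4] 5.4
yellow 2409 [350, 180, 406, 240] [517.5 -97. ] [74.6 65.7] 5.4
yellow 1175 [104, 205, 148, 247] [467.6 203.1] [46.9 42. ] 27.6
red 2366 [216, 180, 275, 241] [501.9  59.9] [76.  67.9] 5.5
red 883 [0, 193, 25, 235] [469.8 339.6] [29.5 59.6] 80.8
green 2495 [285, 181, 338, 239] [510.4 -18.8] [72.2 63.5] 5.6
```

The yellow head slipped out on the way: the opening closed to 27.8 mm and the force fell to zero. Going back to find it.

```bash
python3 -m inch '[-0.25,-0.48,-0.1,0,0,0,-0.5,-0.97,-0.22,0,0,0,-0.5,-0.97,-0.22,0,0,0]' 52 >/dev/null
python3 -m inch '[-0.25,-0.48,-0.1,0,0,0,-0.5,-0.97,-0.22,0,0,0,-0.5,-0.97,-0.22,0,0,0]' >/dev/null
python3 -m inch '[-0.25,-0.48,-0.1,0,0,0,-0.5,-0.97,-0.22,0,0,0,-0.5,-0.97,-0.22,0,0,0,-0.5,-0.97,-0.22,0,0,0]' >/dev/null
python3 - <<'E'
from m import *
st(); im=snap("wrist","w14.png"); 
for c in cols:
  for d in cut_out("wrist",c+"_head")[:2]: print(c,"head",round(d["conf"],2),np.round(d["bbox"]))
  for d in cut_out("wrist",c+"_lever")[:1]: print(c,"lever",round(d["conf"],2),np.round(d["bbox"]))
for c in cols: print("z76"); meas(c,.076); print("z34"); meas(c,.034)
E
```

```text
t 43.5 pos [398.3 199.4 251.4] phi 5.87 F [-0.4 -0.2 -0.6] w 51.9 gf 0.0 q [0.21 0.24 1.82 0.   1.08 1.68]
red head 0.84 [200.  46. 262. 163.]
red lever 0.64 [215. 118. 240. 156.]
yellow head 0.85 [322.  68. 383. 169.]
yellow lever 0.65 [346. 124. 384. 166.]
green head 0.95 [124.  36. 202. 147.]
green lever 0.91 [130. 107. 166. 149.]
z76
red 1457 [198, 77, 236, 118] [488.  313.4] [42.4 40.5] 5.4
red 2711 [402, 79, 457, 140] [496.9  80.5] [64.4 57.2] 5.7
z34
red 1460 [198, 76, 236, 118] [491.1 327.4] [48.7 45.6] 5.4
red 2731 [402, 79, 458, 140] [500.6  65.8] [72.4 64.2] 5.6
z76
yellow 2749 [523, 79, 586, 140] [509.7 -55.6] [64.3 59.3] 5.4
yellow 1195 [330, 87, 370, 131] [489.7 167.6] [40.6 34.7] 28.0
z34
yellow 2759 [523, 79, 586, 140] [515.1 -87.2] [72.4 66.6] 5.7
yellow 1196 [330, 87, 370, 131] [492.6 163.5] [45.8 38.9] 28.3
z76
green 1148 [123, 65, 159, 108] [491.2 395.8] [34.9 38.9] 76.6
green 2379 [465, 80, 521, 139] [503.4  11.9] [62.2 55. ] 5.5
z34
green 1143 [123, 64, 161, 108] [494.1 418.6] [40.6 43.5] 76.5
green 2382 [465, 80, 521, 139] [508.  -11.5] [69.8 61.9] 5.5
```

View pics/w14.png

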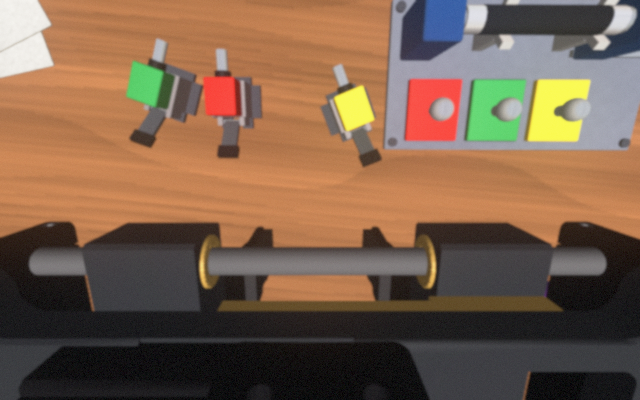

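The yellow head stands upright at about (350,108) px, turned roughly 28°. Red has been shifted a little, to (222,97) px. I'll regrip yellow much harder.

```bash
python3 - <<'E'
from m import *
go(.4235,.1324,.17,28)
E
```

```text
shift [0.215 0.831 1.01 ] turn [-0.000e+00  1.000e-04 -2.502e-01]
```

```bash
python3 -m inch '[0.1,0.41,0.5,0,0,-0.075,0.215,0.83,1,0,0,-0.15,0.215,0.83,1,0,0,-0.225,0.215,0.83,1,0,0,-0.25,0.215,0.83,1,0,0,-0.25]' >/dev/null
python3 - <<'E'
from m import *
st(); r=meas("yellow",.076); st()
b=min(r,key=lambda o:abs(o[3].max()-40)+abs(o[3].min()-34)); go(b[2][0]/1000,b[2][1]/1000,.0705,b[4] if b[4]<60 else b[4]-90)
E
```

```text
t 44.57 pos [423.  131.8 169.7] phi 27.93 F [ 0.7 -0.1  0.8] w 52.1 gf 0.0 q [0.05 0.37 1.92 0.   0.85 1.13]
yellow 1943 [296, 90, 336, 140] [490.5 168.2] [40.8 33.5] 27.3
yellow 2971 [500, 171, 584, 244] [515.3 -52.9] [55.2 59.4] 5.4
t 44.62 pos [423.4 132.4 170.5] phi 27.89 F [-0.4  0.5  0.5] w 52.2 gf 0.0 q [0.05 0.36 1.92 0.   0.85 1.13]
shift [ 0.952 -0.003  1.249] turn [-0.0004  0.0006  0.0066]
```

```bash
python3 -m inch '[0.48,0,0.1,0,0,0.006,0.952,0,0.3,0,0,0.006,0.952,0,0.6,0,0,0.006,0.952,0,0.8,0,0,0.006,0.952,0,0.8,0,0,0.006]' 52 >/dev/null
python3 -m inch '[0,0,0.2,0,0,0,0,0,0.35,0,0,0,0,0,0.455,0,0,0,0,0,0.455,0,0,0,0,0,0.455,0,0,0]' | egrep 'pos|force|width' | tr '\n' ' '; echo
python3 -m inch '[0,0,0,0,0,0,0,0,0,0,0,0,0,0,0,0,0,0,0,0,0,0,0,0,0,0,0,0,0,0,0,0,0,0,0,0]' 20 45 | egrep 'pos|force|width' | tr '\n' ' '; echo
python3 -m inch '[0,0,-0.05,0,0,0,0,0,-0.1,0,0,0,0,0,-0.2,0,0,0,0,0,-0.4,0,0,0,0,0,-0.6,0,0,0,0,0,-0.8,0,0,0,0,0,-1,0,0,0,0,0,-1,0,0,0]' | egrep 'pos|force|width' | tr '\n' ' '; echo
python3 - <<'E'
from m import *
st(); go(.5169,-.0985,.19,5.65)
E
```

```text
position: [0.4907, 0.1688, 0.0712] ft_force: [-0.3, 0.8, 0.4] grip_width: 0.0519 grip_force: 0.0 
position: [0.4911, 0.1696, 0.073] ft_force: [-5.3, 4.1, 21.2] grip_width: 0.0234 grip_force: 20.4 
position: [0.4928, 0.1687, 0.1534] ft_force: [-0.4, -0.1, 0.1] grip_width: 0.0202 grip_force: 0.0 
t 46.62 pos [492.8 168.7 153.4] phi 27.48 F [-0.4 -0.1  0.1] w 20.2 gf 0.0 q [ 0.12  0.48  1.76 -0.    0.89  1.21]
shift [-1.271  3.103 -0.457] turn [ 0.0008 -0.004   0.2425]
```

The fingers slid off the cap again, as if the tips were higher than nominal. I check the real fingertip height by touching a free spot on the bench with the fingers closed.

```bash
python3 -m inch '[-0.4,-0.5,0,0,0,0,-0.79,-0.99,0,0,0,0,-0.79,-0.99,0.5,0,0,0,-0.79,-0.99,1,0,0,0,-0.79,-0.99,1,0,0,0,-0.79,-0.99,1,0,0,0]' 0 10 | egrep 'pos|force' | tr '\n' ' '; echo
python3 -m inch '[0,0,0.2,0,0,0,0,0,0.3,0,0,0,0,0,0.3,0,0,0]' | egrep 'pos|force' | tr '\n' ' '; echo
for k in 1 2 3 4 5 6 7 8 9 ; do python3 -m inch '[0,0,0.04,0,0,0,0,0,0.04,0,0,0]' | egrep 'pos|force|width' | tr '\n' ' '; echo; done
```

```text
position: [0.396, 0.2091, 0.0683] ft_force: [1.0, -0.3, 0.3] grip_force: 0.0 
position: [0.3995, 0.2095, 0.0475] ft_force: [-0.4, 0.1, 0.1] grip_force: 0.0 
position: [0.3992, 0.2097, 0.0446] ft_force: [-0.4, -0.5, -0.8] grip_width: 0.0005 grip_force: 0.0 
position: [0.3984, 0.2097, 0.0406] ft_force: [-0.2, 0.2, -0.9] grip_width: 0.0003 grip_force: 0.0 
position: [0.3979, 0.2096, 0.0368] ft_force: [-1.0, -0.1, 0.4] grip_width: 0.0007 grip_force: 0.0 
position: [0.3978, 0.2096, 0.0333] ft_force: [-0.9, -0.0, -0.4] grip_width: 0.0002 grip_force: 0.0 
position: [0.3977, 0.2096, 0.03] ft_force: [0.1, -0.2, 0.1] grip_width: 0.0005 grip_force: 0.0 
position: [0.3978, 0.2096, 0.0268] ft_force: [-0.4, -0.8, -0.1] grip_width: 0.0004 grip_force: 0.0 
position: [0.3978, 0.2096, 0.0237] ft_force: [-0.3, 0.4, -0.2] grip_width: 0.0004 grip_force: 0.0 
position: [0.3978, 0.2096, 0.0205] ft_force: [-0.2, 0.2, -0.3] grip_width: 0.0005 grip_force: 0.0 
position: [0.3978, 0.2096, 0.0173] ft_force: [-0.2, -0.0, 0.6] grip_width: 0.0006 grip_force: 0.0
```

```bash
for k in 1 2 3 4 5 6 7 8 ; do python3 -m inch '[0,0,0.03,0,0,0,0,0,0.03,0,0,0]' | egrep 'pos|force' | tr '\n' ' '; echo; done
```

```text
position: [0.3978, 0.2096, 0.015] ft_force: [0.4, 0.2, -0.4] grip_force: 0.0 
position: [0.3979, 0.2096, 0.0126] ft_force: [0.1, -0.3, 0.0] grip_force: 0.0 
position: [0.3979, 0.2096, 0.0103] ft_force: [-0.3, -0.0, 0.5] grip_force: 0.0 
position: [0.3979, 0.2096, 0.0078] ft_force: [0.7, 0.4, 0.4] grip_force: 0.0 
position: [0.3979, 0.2096, 0.0054] ft_force: [1.1, -0.3, 0.5] grip_force: 0.0 
position: [0.3979, 0.2096, 0.003] ft_force: [0.9, 0.0, 0.0] grip_force: 0.0 
position: [0.3979, 0.2096, 0.0006] ft_force: [0.5, -0.2, -1.3] grip_force: 0.0 
position: [0.3979, 0.2096, -0.0018] ft_force: [-0.5, 0.1, -0.5] grip_force: 0.0
```

```bash
for k in 1 2 3 4 5 6; do python3 -m inch '[0,0,0.02,0,0,0,0,0,0.02,0,0,0]' | egrep 'pos|force' | tr '\n' ' '; echo; done
```

```text
position: [0.3979, 0.2096, -0.0033] ft_force: [0.3, 0.9, -0.2] grip_force: 0.0 
position: [0.398, 0.2097, -0.0038] ft_force: [-0.4, -0.8, 9.9] grip_force: 4.9 
position: [0.398, 0.2097, -0.0039] ft_force: [-2.4, -0.8, 25.6] grip_force: 13.1 
position: [0.398, 0.2097, -0.004] ft_force: [-3.5, -1.9, 42.3] grip_force: 21.4 
position: [0.3981, 0.2097, -0.0041] ft_force: [-5.1, -1.7, 59.9] grip_force: 29.7 
position: [0.3981, 0.2097, -0.0042] ft_force: [-6.5, -3.2, 76.4] grip_force: 38.0
```

The fingertips touch the bench at TCP z = −3.5 mm, so they are 25.5 mm shorter than nominal. That explains the slips, so I grip 25 mm lower from now on.

```bash
python3 -m inch '[0,0,-0.5,0,0,0,0,0,-1,0,0,0,0,0,-1,0,0,0]' 52 >/dev/null
python3 -m inch '[0,0,-0.5,0,0,0,-0.15,0.9,-1,0,0,0,-0.15,0.9,-1,0,0,0,-0.15,0.9,-1,0,0,0,-0.15,0.9,-1,0,0,0]' >/dev/null
python3 - <<'E'
from m import *
st(); r=meas("yellow",.076); st()
b=min(r,key=lambda o:abs(o[3].max()-40)+abs(o[3].min()-34)); go(b[2][0]/1000,b[2][1]/1000,.0455,b[4] if b[4]<60 else b[4]-90)
E
```

```text
t 51.87 pos [422.1 139.  149.9] phi 27.26 F [-0.6 -0.2 -0.9] w 45.4 gf 0.0 q [0.07 0.4  1.95 0.   0.79 1.16]
yellow 2252 [301, 92, 344, 145] [487.3 168.7] [39.8 33.2] 27.2
yellow 3389 [514, 174, 606, 247] [508.3 -45.1] [60.5 56.6] 5.6
t 51.92 pos [420.5 139.8 149. ] phi 27.35 F [-1.4  0.1 -0.4] w 48.1 gf 0.0 q [0.07 0.4  1.95 0.   0.79 1.16]
shift [0.908 0.063 1.294] turn [-0.0002 -0.0001  0.0017]
```

```bash
python3 -m inch '[0,0,0,0,0,0,0,0,0,0,0,0,0,0,0,0,0,0,0,0,0,0,0,0]' 52 >/dev/null
python3 - <<'E'
from m import *
r=meas("yellow",.076)
b=min(r,key=lambda o:abs(o[3].max()-40)+abs(o[3].min()-34)); go(b[2][0]/1000,b[2][1]/1000,.0455,b[4] if b[4]<60 else b[4]-90)
E
```

```text
yellow 2339 [306, 89, 349, 143] [490.  167.3] [40.4 33.4] 27.0
yellow 3180 [521, 174, 612, 247] [512.  -46.8] [57.4 57. ] 5.6
shift [0.93  0.113 1.285] turn [-0.0003  0.0007  0.0063]
```

```bash
python3 -m inch '[0.46,0.05,0,0,0,0.006,0.93,0.113,0,0,0,0.006,0.93,0.113,0.3,0,0,0.006,0.93,0.113,0.6,0,0,0.006,0.93,0.113,0.8,0,0,0.006,0.93,0.113,0.8,0,0,0.006]' 52 >/dev/null
python3 -m inch '[0,0,0.2,0,0,0,0,0,0.35,0,0,0,0,0,0.48,0,0,0,0,0,0.48,0,0,0,0,0,0.48,0,0,0,0,0,0.48,0,0,0]' | egrep 'pos|force|width' | tr '\n' ' '; echo
python3 -m inch '[0,0,0,0,0,0,0,0,0,0,0,0,0,0,0,0,0,0,0,0,0,0,0,0,0,0,0,0,0,0,0,0,0,0,0,0]' 20 25 | egrep 'pos|force|width' | tr '\n' ' '; echo
python3 -m inch '[0,0,-0.05,0,0,0,0,0,-0.1,0,0,0,0,0,-0.2,0,0,0,0,0,-0.4,0,0,0,0,0,-0.6,0,0,0,0,0,-0.8,0,0,0,0,0,-1,0,0,0,0,0,-1,0,0,0]' | egrep 'pos|force|width' | tr '\n' ' '; echo
python3 -m inch '[0,0,-0.3,0,0,0.06,0,0,-0.6,0,0,0.12,0,0,-0.6,0,0,0.18,0,0,-0.6,0,0,0.236,0,0,-0.6,0,0,0.236,0,0,-0.6,0,0,0.236]' | egrep 'pos|force|width' | tr '\n' ' '; echo
python3 - <<'E'
from m import *
st(); go(.5169,-.0985,.17,5.65)
E
```

```text
position: [0.4912, 0.1667, 0.0472] ft_force: [-0.1, -0.2, 0.1] grip_width: 0.052 grip_force: 0.0 
position: [0.4909, 0.1669, 0.047] ft_force: [-0.8, 1.7, 4.7] grip_width: 0.0336 grip_force: 25.0 
position: [0.4927, 0.1667, 0.1294] ft_force: [1.4, 0.6, -3.1] grip_width: 0.0339 grip_force: 25.0 
position: [0.49, 0.1663, 0.1738] ft_force: [0.0, 0.1, -3.6] grip_width: 0.0337 grip_force: 25.0 
t 54.97 pos [490.  166.3 173.8] phi 5.83 F [ 0.   0.1 -3.6] w 33.7 gf 25.0 q [ 0.11  0.45  1.75 -0.    0.95  1.58]
shift [-1.000e-03  3.328e+00  4.800e-02] turn [0.0001 0.0011 0.002 ]
```

```bash
python3 -m inch '[0,0.4,0,0,0,0,0,0.83,0,0,0,0,0,0.83,0,0,0,0]' >/dev/null
python3 -m inch '[0,0.4,0,0,0,0,0,0.83,0,0,0,0,0,0.83,0,0,0,0]' >/dev/null
python3 -m inch '[0,0.4,0,0,0,0,0,0.83,0,0,0,0,0,0.83,0,0,0,0]' >/dev/null
python3 -m inch '[0,0.3,0,0,0,0,0,0.6,0,0,0,0,0,0.83,0,0,0,0,0,0.83,0,0,0,0,0,0.83,0,0,0,0]' >/dev/null
python3 - <<'E'
from m import *
st(); go(.5169,-.0985,.115,5.65)
meas("red",.022); meas("green",.022)
E
```

```text
t 56.13 pos [516.9 -98.2 173.9] phi 5.64 F [-0.5  1.  -2.8] w 33.7 gf 25.0 q [-0.4   0.46  1.73  0.    0.96  1.07]
shift [-0.     0.005  0.736] turn [-0.0006  0.0007 -0.0002]
red 3553 [137, 155, 205, 225] [499.7  60.8] [78.6 67. ] 5.7
green 3114 [214, 156, 274, 222] [508.7 -18.9] [73.9 63.8] 5.7
```

```bash
python3 -m inch '[0,0.004,0.3,0,0,0,0,0.004,0.5,0,0,0,0,0.004,0.7,0,0,0,0,0.004,0.74,0,0,0,0,0.004,0.74,0,0,0,0,0.004,0.74,0,0,0]' | egrep 'pos|force|width' | tr '\n' ' '; echo
for k in 1 2 3 4 5; do python3 -m inch '[0,0,0.025,0,0,0,0,0,0.05,0,0,0,0,0,0.05,0,0,0]' | egrep 'pos|force|width' | tr '\n' ' '; echo; done
```

```text
position: [0.5174, -0.0974, 0.1156] ft_force: [-0.3, -0.1, -3.1] grip_width: 0.0338 grip_force: 25.0 
position: [0.5174, -0.0981, 0.1117] ft_force: [-0.8, -0.1, -3.2] grip_width: 0.0341 grip_force: 25.0 
position: [0.517, -0.098, 0.1071] ft_force: [-0.3, 1.3, -3.4] grip_width: 0.0341 grip_force: 25.0 
position: [0.5169, -0.098, 0.1029] ft_force: [-0.4, -0.9, -2.7] grip_width: 0.034 grip_force: 25.0 
position: [0.5169, -0.098, 0.0989] ft_force: [0.6, -0.7, -3.3] grip_width: 0.0342 grip_force: 25.0 
position: [0.5169, -0.0979, 0.0949] ft_force: [-0.8, -0.5, -4.3] grip_width: 0.0337 grip_force: 25.0
```

```bash
for k in 1 2 3 4 5; do python3 -m inch '[0,0,0.025,0,0,0,0,0,0.05,0,0,0,0,0,0.05,0,0,0]' | egrep 'pos|force' | tr '\n' ' '; echo; done
for k in 1 2 3 ; do python3 -m inch '[0,0,0.01,0,0,0,0,0,0.02,0,0,0,0,0,0.02,0,0,0]' | egrep 'pos|force' | tr '\n' ' '; echo; done
```

```text
position: [0.5169, -0.098, 0.0909] ft_force: [-0.2, 0.4, -3.7] grip_force: 25.0 
position: [0.5169, -0.098, 0.0869] ft_force: [0.3, 0.2, -3.2] grip_force: 25.0 
position: [0.5169, -0.098, 0.0829] ft_force: [0.1, 0.8, -3.8] grip_force: 25.0 
position: [0.5169, -0.098, 0.0789] ft_force: [0.5, 1.1, -2.9] grip_force: 25.0 
position: [0.5169, -0.098, 0.0749] ft_force: [-0.9, -0.3, -2.7] grip_force: 25.0 
position: [0.5171, -0.098, 0.0736] ft_force: [-0.3, 0.5, -4.1] grip_force: 25.0 
position: [0.5171, -0.098, 0.072] ft_force: [0.5, 0.5, -2.4] grip_force: 25.0 
position: [0.5171, -0.098, 0.0704] ft_force: [0.0, 0.4, -3.4] grip_force: 25.0
```

```bash
for k in 1 2 3 ; do python3 -m inch '[0,0,0.01,0,0,0,0,0,0.01,0,0,0,0,0,0.01,0,0,0]' | egrep 'pos|force' | tr '\n' ' '; echo; done
```

```text
position: [0.5171, -0.098, 0.0697] ft_force: [-0.2, 0.5, -3.5] grip_force: 25.0 
position: [0.5172, -0.0981, 0.0693] ft_force: [-0.8, 0.1, 1.1] grip_force: 25.0 
position: [0.5172, -0.0981, 0.0693] ft_force: [-2.1, 0.6, 7.9] grip_force: 25.0
```

Yellow is seated on its flange: contact at TCP 0.0693, exactly as predicted. Now release it, rise, and press its lever.

```bash
python3 -m inch '[0,0,-0.012,0,0,0,0,0,-0.012,0,0,0,0,0,-0.012,0,0,0,0,0,-0.012,0,0,0]' 50 | egrep 'pos|force|width' | tr '\n' ' '; echo
python3 -m inch '[0,0,-0.2,0,0,0,0,0,-0.5,0,0,0,0,0,-0.8,0,0,0,-0.3,0,-0.8,0,0,0,-0.6,0,-0.8,0,0,0,-0.77,0,-0.8,0,0,0,-0.77,0,-0.8,0,0,0,-0.77,0,-0.8,0,0,0,-0.77,0,-0.8,0,0,0]' >/dev/null
python3 -m inch '[0,0,0,0,0,0,0,0,0,0,0,0,0,0,0,0,0,0,0,0,0,0,0,0,0,0,0,0,0,0,0,0,0,0,0,0]' 0 10 | egrep 'pos|force|width' | tr '\n' ' '; echo
python3 - <<'E'
from m import *
st(); go(.4552,-.1044,.085,5.65)
meas("yellow",.098)
E
```

```text
position: [0.5174, -0.0981, 0.069] ft_force: [0.2, 0.4, -0.0] grip_width: 0.0477 grip_force: 0.0 
position: [0.456, -0.1041, 0.133] ft_force: [0.7, -0.4, 0.1] grip_width: 0.018 grip_force: 0.0 
t 62.32 pos [ 456.  -104.1  133. ] phi 5.71 F [ 0.7 -0.4  0.1] w 18.0 gf 0.0 q [-0.46  0.46  1.9   0.    0.78  1.01]
shift [-0.01   0.002  0.6  ] turn [-0.      0.      0.0007]
yellow 4219 [281, 90, 353, 174] [518.5 -98.6] [54.3 47.2] 5.7
```

```bash
python3 -m inch '[-0.01,0,0.3,0,0,0,-0.01,0,0.5,0,0,0,-0.01,0,0.6,0,0,0,-0.01,0,0.6,0,0,0]' 0 | egrep 'pos|force|width' | tr '\n' ' '; echo
for k in 1 2 3 4 5 6 7; do python3 -m inch '[0,0,0.03,0,0,0,0,0,0.05,0,0,0]' | egrep 'pos|force' | tr '\n' ' '; echo; done
for k in 1 2 3 ; do python3 -m inch '[0,0,0.015,0,0,0,0,0,0.015,0,0,0]' | egrep 'pos|force' | tr '\n' ' '; echo; done
```

```text
position: [0.454, -0.1038, 0.0837] ft_force: [0.3, -0.3, 0.9] grip_width: 0.0011 grip_force: 0.0 
position: [0.4556, -0.1045, 0.0814] ft_force: [0.3, -0.5, 0.4] grip_force: 0.0 
position: [0.4544, -0.1043, 0.0776] ft_force: [-2.8, -1.9, 4.6] grip_force: 2.2 
position: [0.4546, -0.1041, 0.0732] ft_force: [-1.9, -0.0, 3.0] grip_force: 1.7 
position: [0.455, -0.1042, 0.0689] ft_force: [-1.5, -0.4, 2.6] grip_force: 1.4 
position: [0.4554, -0.1043, 0.0648] ft_force: [-1.0, 0.4, 1.9] grip_force: 0.9 
position: [0.4555, -0.1044, 0.0608] ft_force: [-0.8, 0.4, 1.2] grip_force: 0.9 
position: [0.4553, -0.1044, 0.0568] ft_force: [-0.2, -1.1, 1.0] grip_force: 0.9 
position: [0.4552, -0.1043, 0.0556] ft_force: [0.1, -0.1, -0.4] grip_force: 0.1 
position: [0.4552, -0.1043, 0.0546] ft_force: [0.2, -0.5, 1.5] grip_force: 0.3 
position: [0.4551, -0.1043, 0.0534] ft_force: [-0.5, -0.8, 2.2] grip_force: 0.5
```

```bash
for k in 1 2 3 4; do python3 -m inch '[0,0,0.01,0,0,0,0,0,0.01,0,0,0]' | egrep 'pos|force' | tr '\n' ' '; echo; done
```

```text
position: [0.4551, -0.1043, 0.0526] ft_force: [-0.3, -0.3, 0.6] grip_force: 0.6 
position: [0.455, -0.1043, 0.0518] ft_force: [-0.3, -0.3, 1.5] grip_force: 0.6 
position: [0.4551, -0.1043, 0.0511] ft_force: [-1.0, -1.0, 4.1] grip_force: 1.7 
position: [0.4547, -0.1043, 0.0506] ft_force: [-2.7, -1.1, 7.6] grip_force: 4.1
```

The yellow lever met its stop at the predicted height. Next is the red head.

```bash
python3 -m inch '[0,0,-0.3,0,0,0,0,0,-0.7,0,0,0,0,0,-1,0,0,0,0,0,-1,0,0,0]' >/dev/null
python3 -m inch '[0,-0.43,-0.2,0,0,0,0,-0.86,-0.2,0,0,0,0,-0.86,-0.2,0,0,0]' 52 >/dev/null
python3 -m inch '[0,-0.43,0,0,0,0,0,-0.86,0,0,0,0,0,-0.86,0,0,0,0]' >/dev/null
python3 -m inch '[0,-0.43,0,0,0,0,0,-0.86,0,0,0,0,0,-0.86,0,0,0,0]' >/dev/null
python3 -m inch '[0,-0.43,0,0,0,0,0,-0.86,0,0,0,0,0,-0.86,0,0,0,0]' >/dev/null
python3 -m inch '[0,-0.43,0,0,0,0,0,-0.86,0,0,0,0,0,-0.86,0,0,0,0]' >/dev/null
python3 -m inch '[0,-0.43,0,0,0,0,0,-0.86,0,0,0,0,0,-0.86,0,0,0,0,0,-0.86,0,0,0,0,0,-0.86,0,0,0,0,0,-0.86,0,0,0,0]' >/dev/null
python3 - <<'E'
from m import *
st(); r=meas("red",.076); meas("green",.076); st()
E
```

```text
t 67.12 pos [414.1 304.8 145.8] phi 5.63 F [-0.7 -0.   0.1] w 52.2 gf 0.0 q [ 0.42  0.49  1.78 -0.    0.88  1.89]
red 2390 [289, 88, 334, 144] [488.2 315.5] [41.4 34.2] 5.6
red 5009 [535, 90, 622, 170] [497.3 109. ] [60.5 57. ] 5.6
green 2312 [180, 70, 233, 132] [491.3 396.1] [34.2 39. ] 76.1
green 823 [620, 92, 639, 169] [499.3  67.8] [60.4 14.7] 20.4
t 67.22 pos [414.3 305.  146.1] phi 5.6 F [-0.1 -0.3  0.3] w 52.0 gf 0.0 q [ 0.42  0.49  1.78 -0.    0.88  1.89]
```

```bash
python3 -m inch '[0.46,-0.04,0,0,0,0,0.93,-0.04,0,0,0,0,0.93,-0.04,0.3,0,0,0,0.93,-0.04,0.6,0,0,0,0.93,-0.04,0.8,0,0,0,0.93,-0.04,0.8,0,0,0]' 52 >/dev/null
python3 -m inch '[0,0,0.2,0,0,0,0,0,0.35,0,0,0,0,0,0.445,0,0,0,0,0,0.445,0,0,0,0,0,0.445,0,0,0,0,0,0.445,0,0,0]' | egrep 'pos|force|width' | tr '\n' ' '; echo
python3 -m inch '[0,0,0,0,0,0,0,0,0,0,0,0,0,0,0,0,0,0,0,0,0,0,0,0,0,0,0,0,0,0,0,0,0,0,0,0]' 20 25 | egrep 'pos|force|width' | tr '\n' ' '; echo
python3 -m inch '[0,0,-0.05,0,0,0,0,0,-0.1,0,0,0,0,0,-0.2,0,0,0,0,0,-0.4,0,0,0,0,0,-0.6,0,0,0,0,0,-0.8,0,0,0,0,0,-1,0,0,0,0,0,-1,0,0,0]' | egrep 'pos|force|width' | tr '\n' ' '; echo
python3 -m inch '[0,0,-0.3,0,0,0,0,0,-0.6,0,0,0,0,0,-0.6,0,0,0,0,0,-0.6,0,0,0]' | egrep 'pos|force|width' | tr '\n' ' '; echo
python3 - <<'E'
from m import *
st(); go(.501,.0605,.17,5.65)
E
```

```text
position: [0.4883, 0.3172, 0.0474] ft_force: [-0.2, -1.0, -0.5] grip_width: 0.0518 grip_force: 0.0 
position: [0.488, 0.3171, 0.0471] ft_force: [-0.5, -0.6, 2.5] grip_width: 0.0339 grip_force: 25.0 
position: [0.4898, 0.318, 0.13] ft_force: [1.4, 0.8, -3.1] grip_width: 0.0338 grip_force: 25.0 
position: [0.4883, 0.3173, 0.1752] ft_force: [-0.6, -1.2, -3.2] grip_width: 0.0337 grip_force: 25.0 
t 69.72 pos [488.3 317.3 175.2] phi 5.71 F [-0.6 -1.2 -3.2] w 33.7 gf 25.0 q [0.38 0.52 1.59 0.   1.03 1.86]
shift [-0.162  3.21   0.062] turn [-0.0005 -0.0015  0.0006]
```

```bash
python3 -m inch '[-0.02,0.4,0,0,0,0,-0.04,0.8,0,0,0,0,-0.04,0.8,0,0,0,0]' >/dev/null
python3 -m inch '[-0.02,0.4,0,0,0,0,-0.04,0.8,0,0,0,0,-0.04,0.8,0,0,0,0]' >/dev/null
python3 -m inch '[-0.02,0.4,0,0,0,0,-0.04,0.8,0,0,0,0,-0.04,0.8,0,0,0,0]' >/dev/null
python3 -m inch '[-0.02,0.3,0,0,0,0,-0.04,0.6,0,0,0,0,-0.04,0.8,0,0,0,0,-0.04,0.8,0,0,0,0,-0.04,0.8,0,0,0,0]' >/dev/null
python3 - <<'E'
from m import *
st(); go(.5012,.0608,.115,5.65)
meas("green",.022); meas("yellow",.022)
E
```

```text
t 70.88 pos [499.8  61.1 173.5] phi 5.57 F [ 0.1  0.7 -3.4] w 33.6 gf 25.0 q [-0.1   0.43  1.78  0.    0.93  1.37]
shift [0.018 0.006 0.731] turn [-0.0008  0.0015 -0.0009]
green 3170 [361, 154, 421, 221] [509.3 -17.8] [74.9 64.1] 5.9
yellow 997 [430, 154, 494, 221] [517.2 -95.6] [74.7 63.5] 5.7
yellow 2156 [471, 183, 529, 231] [ 500.3 -141.9] [55.6 61.1] 6.3
```

```bash
python3 -m inch '[0.016,0.004,0.3,0,0,0,0.016,0.004,0.5,0,0,0,0.016,0.004,0.7,0,0,0,0.016,0.004,0.74,0,0,0,0.016,0.004,0.74,0,0,0,0.016,0.004,0.74,0,0,0]' | egrep 'pos|force|width' | tr '\n' ' '; echo
for k in 1 2 3 4 5; do python3 -m inch '[0,0,0.025,0,0,0,0,0,0.05,0,0,0,0,0,0.05,0,0,0]' | egrep 'pos|force' | tr '\n' ' '; echo; done
```

```text
position: [0.502, 0.0616, 0.1157] ft_force: [0.5, -0.1, -4.0] grip_width: 0.0338 grip_force: 25.0 
position: [0.5021, 0.0609, 0.1119] ft_force: [0.1, -0.7, -2.6] grip_force: 25.0 
position: [0.5016, 0.0608, 0.1073] ft_force: [0.4, 0.5, -3.3] grip_force: 25.0 
position: [0.5015, 0.0609, 0.1031] ft_force: [-0.3, 0.5, -2.0] grip_force: 25.0 
position: [0.5015, 0.0609, 0.0991] ft_force: [-0.6, -0.3, -3.1] grip_force: 25.0 
position: [0.5016, 0.0609, 0.0951] ft_force: [-1.3, 0.4, -3.7] grip_force: 25.0
```

```bash
for k in 1 2 3 4 5; do python3 -m inch '[0,0,0.025,0,0,0,0,0,0.05,0,0,0,0,0,0.05,0,0,0]' | egrep 'pos|force' | tr '\n' ' '; echo; done
for k in 1 2 3; do python3 -m inch '[0,0,0.01,0,0,0,0,0,0.02,0,0,0,0,0,0.02,0,0,0]' | egrep 'pos|force' | tr '\n' ' '; echo; done
for k in 1 2; do python3 -m inch '[0,0,0.01,0,0,0,0,0,0.01,0,0,0,0,0,0.01,0,0,0]' | egrep 'pos|force' | tr '\n' ' '; echo; done
```

```text
position: [0.5015, 0.0609, 0.0911] ft_force: [-0.3, 0.6, -2.8] grip_force: 25.0 
position: [0.5015, 0.0609, 0.0871] ft_force: [-0.1, -0.7, -3.6] grip_force: 25.0 
position: [0.5015, 0.0609, 0.0831] ft_force: [-1.2, -0.2, -3.2] grip_force: 25.0 
position: [0.5015, 0.0609, 0.0791] ft_force: [-0.3, -0.6, -2.8] grip_force: 25.0 
position: [0.5015, 0.0609, 0.0751] ft_force: [0.3, 1.5, -3.0] grip_force: 25.0 
position: [0.5017, 0.0609, 0.0737] ft_force: [-0.5, 0.7, -2.8] grip_force: 25.0 
position: [0.5017, 0.0609, 0.0722] ft_force: [0.3, 0.0, -2.5] grip_force: 25.0 
position: [0.5017, 0.0609, 0.0705] ft_force: [-0.0, 0.1, -4.0] grip_force: 25.0 
position: [0.5017, 0.0609, 0.0698] ft_force: [-0.0, 0.2, -3.4] grip_force: 25.0 
position: [0.502, 0.0609, 0.0692] ft_force: [0.7, -0.2, -2.2] grip_force: 25.0
```

```bash
for k in 1 2; do python3 -m inch '[0,0,0.01,0,0,0,0,0,0.01,0,0,0,0,0,0.01,0,0,0]' | egrep 'pos|force' | tr '\n' ' '; echo; done
python3 -m inch '[0,0,-0.012,0,0,0,0,0,-0.012,0,0,0,0,0,-0.012,0,0,0,0,0,-0.012,0,0,0]' 50 | egrep 'pos|force|width' | tr '\n' ' '; echo
python3 -m inch '[0,0,-0.2,0,0,0,0,0,-0.5,0,0,0,0,0,-0.8,0,0,0,-0.3,0,-0.8,0,0,0,-0.6,0,-0.8,0,0,0,-0.77,0,-0.8,0,0,0,-0.77,0,-0.8,0,0,0,-0.77,0,-0.8,0,0,0,-0.77,0,-0.8,0,0,0]' >/dev/null
python3 -m inch '[0,0,0,0,0,0,0,0,0,0,0,0,0,0,0,0,0,0,0,0,0,0,0,0,0,0,0,0,0,0,0,0,0,0,0,0]' 0 10 | egrep 'pos|force|width' | tr '\n' ' '; echo
python3 - <<'E'
from m import *
st(); go(.4398,.0548,.085,5.65)
E
```

```text
position: [0.5021, 0.0609, 0.0691] ft_force: [-1.0, -0.6, 5.5] grip_force: 25.0 
position: [0.5021, 0.0609, 0.0691] ft_force: [-2.5, -0.7, 13.0] grip_force: 25.0 
position: [0.5018, 0.0609, 0.0683] ft_force: [-0.1, 0.9, -0.8] grip_width: 0.0483 grip_force: 0.0 
position: [0.4406, 0.0548, 0.1323] ft_force: [-0.5, 0.4, -0.1] grip_width: 0.018 grip_force: 0.0 
t 77.32 pos [440.6  54.8 132.3] phi 5.71 F [-0.5  0.4 -0.1] w 18.0 gf 0.0 q [-0.13  0.44  1.96  0.    0.75  1.34]
shift [-0.01  -0.001  0.592] turn [-0.      0.0001  0.0007]
```

```bash
python3 -m inch '[-0.01,0,0.3,0,0,0,-0.01,0,0.5,0,0,0,-0.01,0,0.59,0,0,0,-0.01,0,0.59,0,0,0]' 0 | egrep 'pos|force|width' | tr '\n' ' '; echo
for k in 1 2 3 4 5 6 7; do python3 -m inch '[0,0,0.03,0,0,0,0,0,0.05,0,0,0]' | egrep 'pos|force' | tr '\n' ' '; echo; done
for k in 1 2 3; do python3 -m inch '[0,0,0.015,0,0,0,0,0,0.015,0,0,0]' | egrep 'pos|force' | tr '\n' ' '; echo; done
for k in 1 2 3; do python3 -m inch '[0,0,0.01,0,0,0,0,0,0.01,0,0,0]' | egrep 'pos|force' | tr '\n' ' '; echo; done
```

```text
position: [0.4386, 0.0548, 0.084] ft_force: [-0.0, -0.3, -0.6] grip_width: 0.0008 grip_force: 0.0 
position: [0.4403, 0.0546, 0.0816] ft_force: [0.0, 0.4, 0.0] grip_force: 0.0 
position: [0.4397, 0.0546, 0.0777] ft_force: [-2.5, -1.4, 4.3] grip_force: 2.0 
position: [0.4386, 0.0548, 0.0733] ft_force: [-2.7, 0.2, 2.6] grip_force: 1.7 
position: [0.4393, 0.0548, 0.0691] ft_force: [-1.9, 0.1, 3.0] grip_force: 1.4 
position: [0.4397, 0.0547, 0.0649] ft_force: [-1.7, 0.3, 2.3] grip_force: 1.2 
position: [0.4402, 0.0546, 0.061] ft_force: [-0.8, 0.5, 1.7] grip_force: 0.9 
position: [0.44, 0.0546, 0.057] ft_force: [-1.6, -1.0, 1.5] grip_force: 0.9 
position: [0.4399, 0.0546, 0.0557] ft_force: [-0.8, 0.9, 0.3] grip_force: 0.1 
position: [0.4399, 0.0547, 0.0547] ft_force: [-0.4, 0.9, 0.6] grip_force: 0.4 
position: [0.4398, 0.0547, 0.0536] ft_force: [0.0, 0.4, 1.7] grip_force: 0.6 
position: [0.4397, 0.0546, 0.0528] ft_force: [-0.4, -0.3, 1.3] grip_force: 0.7 
position: [0.4396, 0.0547, 0.052] ft_force: [-1.1, 0.3, 1.5] grip_force: 0.7 
position: [0.4396, 0.0547, 0.0512] ft_force: [-0.9, 0.1, 3.2] grip_force: 0.9
```

```bash
python3 -m inch '[0,0,0.012,0,0,0,0,0,0.012,0,0,0]' | egrep 'pos|force' | tr '\n' ' '; echo
python3 -m inch '[0,0,-0.3,0,0,0,0,0,-0.7,0,0,0,0,0,-1,0,0,0,0,0,-1,0,0,0]' >/dev/null
python3 -m inch '[0.02,-0.45,-0.2,0,0,0,0.036,-0.9,-0.2,0,0,0,0.036,-0.9,-0.2,0,0,0]' 52 >/dev/null
python3 -m inch '[0.02,-0.45,0,0,0,0,0.036,-0.9,0,0,0,0,0.036,-0.9,0,0,0,0]' >/dev/null
python3 -m inch '[0.02,-0.45,0,0,0,0,0.036,-0.9,0,0,0,0,0.036,-0.9,0,0,0,0]' >/dev/null
python3 -m inch '[0.02,-0.45,0,0,0,0,0.036,-0.9,0,0,0,0,0.036,-0.9,0,0,0,0]' >/dev/null
python3 -m inch '[0.02,-0.45,0,0,0,0.07,0.036,-0.9,0,0,0,0.14,0.036,-0.9,0,0,0,0.217,0.036,-0.9,0,0,0,0.217,0.036,-0.9,0,0,0,0.217,0.036,-0.9,0,0,0,0.217,0.036,-0.9,0,0,0,0.217]' >/dev/null
python3 - <<'E'
from m import *
st(); r=meas("green",.076); st()
b=min(r,key=lambda o:abs(o[3].max()-40)+abs(o[3].min()-34)); go(b[2][0]/1000,b[2][1]/1000,.0465,b[4] if b[4]<60 else b[4]-90)
E
```

```text
position: [0.439, 0.0547, 0.0504] ft_force: [-1.5, -0.8, 7.2] grip_force: 3.8 
t 81.9 pos [418.4 412.7 145.9] phi -13.81 F [-0.4  0.3  0.3] w 51.7 gf 0.0 q [ 0.59  0.57  1.6  -0.    0.98  2.4 ]
green 2129 [292, 91, 333, 142] [491.6 397.5] [31.3 37.8] 76.4
t 81.95 pos [418.4 413.  146.1] phi -13.84 F [-0.2 -0.6 -0.2] w 52.3 gf 0.0 q [ 0.59  0.57  1.6  -0.    0.98  2.4 ]
shift [ 0.935 -0.032  1.245] turn [ 0.0005  0.0003 -0.0026]
```

```bash
python3 -m inch '[0.46,-0.03,0,0,0,0,0.935,-0.03,0,0,0,0,0.935,-0.03,0.3,0,0,0,0.935,-0.03,0.6,0,0,0,0.935,-0.03,0.8,0,0,0,0.935,-0.03,0.8,0,0,0]' 52 >/dev/null
python3 -m inch '[0,0,0.2,0,0,0,0,0,0.35,0,0,0,0,0,0.445,0,0,0,0,0,0.445,0,0,0,0,0,0.445,0,0,0,0,0,0.445,0,0,0]' | egrep 'pos|force|width' | tr '\n' ' '; echo
python3 -m inch '[0,0,0,0,0,0,0,0,0,0,0,0,0,0,0,0,0,0,0,0,0,0,0,0,0,0,0,0,0,0,0,0,0,0,0,0]' 20 25 | egrep 'pos|force|width' | tr '\n' ' '; echo
python3 -m inch '[0,0,-0.05,0,0,0,0,0,-0.1,0,0,0,0,0,-0.2,0,0,0,0,0,-0.4,0,0,0,0,0,-0.6,0,0,0,0,0,-0.8,0,0,0,0,0,-1,0,0,0,0,0,-1,0,0,0]' | egrep 'pos|force|width' | tr '\n' ' '; echo
python3 -m inch '[0,0,-0.3,0,0,-0.07,0,0,-0.7,0,0,-0.14,0,0,-0.7,0,0,-0.217,0,0,-0.7,0,0,-0.217,0,0,-0.7,0,0,-0.217]' | egrep 'pos|force|width' | tr '\n' ' '; echo
python3 - <<'E'
from m import *
st(); go(.5093,-.0188,.18,5.65)
E
```

```text
position: [0.4919, 0.3991, 0.0474] ft_force: [-1.3, 0.4, 1.0] grip_width: 0.0522 grip_force: 0.0 
position: [0.4916, 0.3988, 0.0471] ft_force: [0.1, -0.8, 3.9] grip_width: 0.0339 grip_force: 25.0 
position: [0.4936, 0.4001, 0.1305] ft_force: [1.1, 0.3, -2.0] grip_width: 0.034 grip_force: 25.0 
position: [0.4906, 0.3983, 0.1819] ft_force: [-0.4, 0.9, -4.0] grip_width: 0.0336 grip_force: 25.0 
t 84.53 pos [490.6 398.3 181.9] phi 5.53 F [-0.4  0.9 -4. ] w 33.6 gf 25.0 q [0.51 0.58 1.45 0.   1.12 1.98]
shift [-0.269  5.212  0.028] turn [ 0.0005  0.0012 -0.0013]
```

```bash
python3 -m inch '[-0.02,0.4,0,0,0,0,-0.045,0.868,0,0,0,0,-0.045,0.868,0,0,0,0]' >/dev/null
python3 -m inch '[-0.02,0.4,0,0,0,0,-0.045,0.868,0,0,0,0,-0.045,0.868,0,0,0,0]' >/dev/null
python3 -m inch '[-0.02,0.4,0,0,0,0,-0.045,0.868,0,0,0,0,-0.045,0.868,0,0,0,0]' >/dev/null
python3 -m inch '[-0.02,0.4,0,0,0,0,-0.045,0.868,0,0,0,0,-0.045,0.868,0,0,0,0]' >/dev/null
python3 -m inch '[-0.02,0.4,0,0,0,0,-0.045,0.868,0,0,0,0,-0.045,0.868,0,0,0,0]' >/dev/null
python3 -m inch '[-0.02,0.3,0,0,0,0,-0.045,0.6,0,0,0,0,-0.045,0.868,0,0,0,0,-0.045,0.868,0,0,0,0,-0.045,0.868,0,0,0,0,-0.045,0.868,0,0,0,0]' >/dev/null
python3 - <<'E'
from m import *
st(); go(.5094,-.0187,.115,5.65)
E
```

```text
t 86.28 pos [510.5 -17.2 181.8] phi 5.6 F [-0.1 -0.6 -2.6] w 33.4 gf 25.0 q [-0.25  0.43  1.75  0.    0.96  1.22]
shift [-0.013  0.018  0.835] turn [-0.0009  0.0016 -0.0005]
```

```bash
python3 -m inch '[-0.013,0.018,0.3,0,0,0,-0.013,0.018,0.5,0,0,0,-0.013,0.018,0.7,0,0,0,-0.013,0.018,0.84,0,0,0,-0.013,0.018,0.84,0,0,0,-0.013,0.018,0.84,0,0,0]' | egrep 'pos|force|width' | tr '\n' ' '; echo
for k in 1 2 3 4 5; do python3 -m inch '[0,0,0.025,0,0,0,0,0,0.05,0,0,0,0,0,0.05,0,0,0]' | egrep 'pos|force' | tr '\n' ' '; echo; done
python3 - <<'E'
from m import *
go(.5094,-.0187,.0695,5.65)
E
```

```text
position: [0.5097, -0.0182, 0.1149] ft_force: [-0.0, 0.2, -2.5] grip_width: 0.0339 grip_force: 25.0 
position: [0.5108, -0.0193, 0.1119] ft_force: [0.0, 0.2, -2.2] grip_force: 25.0 
position: [0.5103, -0.0195, 0.1074] ft_force: [-1.0, 0.3, -2.9] grip_force: 25.0 
position: [0.5102, -0.0195, 0.1031] ft_force: [-1.0, 1.1, -2.9] grip_force: 25.0 
position: [0.5102, -0.0194, 0.0991] ft_force: [0.6, 0.2, -2.3] grip_force: 25.0 
position: [0.5102, -0.0194, 0.0951] ft_force: [0.0, 0.1, -2.7] grip_force: 25.0 
shift [-0.009 -0.01   0.32 ] turn [-0.0002  0.0004  0.0006]
```

Passing the ball freely. I correct 0.7 mm sideways and go on down.

```bash
python3 -m inch '[-0.009,-0.009,0.02,0,0,0,-0.009,-0.009,0.05,0,0,0,-0.009,-0.009,0.05,0,0,0]' | egrep 'pos|force' | tr '\n' ' '; echo
for k in 1 2 3 4; do python3 -m inch '[0,0,0.025,0,0,0,0,0,0.05,0,0,0,0,0,0.05,0,0,0]' | egrep 'pos|force' | tr '\n' ' '; echo; done
for k in 1 2 3; do python3 -m inch '[0,0,0.01,0,0,0,0,0,0.02,0,0,0,0,0,0.02,0,0,0]' | egrep 'pos|force' | tr '\n' ' '; echo; done
for k in 1 2 3; do python3 -m inch '[0,0,0.01,0,0,0,0,0,0.01,0,0,0,0,0,0.01,0,0,0]' | egrep 'pos|force' | tr '\n' ' '; echo; done
```

```text
position: [0.5093, -0.0187, 0.0911] ft_force: [-0.0, -0.4, -3.5] grip_force: 25.0 
position: [0.5095, -0.0188, 0.0871] ft_force: [0.4, -0.3, -2.7] grip_force: 25.0 
position: [0.5095, -0.0188, 0.0831] ft_force: [-0.4, 0.4, -2.9] grip_force: 25.0 
position: [0.5095, -0.0188, 0.0791] ft_force: [-0.1, 0.4, -2.8] grip_force: 25.0 
position: [0.5094, -0.0188, 0.0751] ft_force: [0.1, -0.3, -2.4] grip_force: 25.0 
position: [0.5096, -0.0188, 0.0738] ft_force: [0.4, -0.2, -2.8] grip_force: 25.0 
position: [0.5096, -0.0188, 0.0722] ft_force: [0.5, 0.1, -2.5] grip_force: 25.0 
position: [0.5096, -0.0188, 0.0705] ft_force: [-0.7, -0.0, -2.8] grip_force: 25.0 
position: [0.5096, -0.0188, 0.0698] ft_force: [-0.2, -0.5, -2.9] grip_force: 25.0 
position: [0.5098, -0.0189, 0.0691] ft_force: [0.3, -0.5, -1.7] grip_force: 25.0 
position: [0.5099, -0.0189, 0.0691] ft_force: [-1.2, -0.0, 6.4] grip_force: 25.0
```

Green is seated. Release it and move over its lever.

```bash
python3 -m inch '[0,0,-0.012,0,0,0,0,0,-0.012,0,0,0,0,0,-0.012,0,0,0,0,0,-0.012,0,0,0]' 50 | egrep 'pos|force|width' | tr '\n' ' '; echo
python3 -m inch '[0,0,-0.2,0,0,0,0,0,-0.5,0,0,0,0,0,-0.8,0,0,0,-0.3,0,-0.8,0,0,0,-0.6,0,-0.8,0,0,0,-0.77,0,-0.8,0,0,0,-0.77,0,-0.8,0,0,0,-0.77,0,-0.8,0,0,0,-0.77,0,-0.8,0,0,0]' >/dev/null
python3 -m inch '[0,0,0,0,0,0,0,0,0,0,0,0,0,0,0,0,0,0,0,0,0,0,0,0,0,0,0,0,0,0,0,0,0,0,0,0]' 0 10 | egrep 'pos|force|width' | tr '\n' ' '; echo
python3 - <<'E'
from m import *
st(); go(.4479,-.0249,.085,5.65)
E
```

```text
position: [0.5098, -0.0188, 0.0692] ft_force: [-0.2, -0.1, -0.6] grip_width: 0.0481 grip_force: 0.0 
position: [0.4485, -0.0249, 0.1332] ft_force: [0.2, -1.3, -0.6] grip_width: 0.0182 grip_force: 0.0 
t 92.37 pos [448.5 -24.9 133.2] phi 5.72 F [ 0.2 -1.3 -0.6] w 18.2 gf 0.0 q [-0.31  0.44  1.95 -0.    0.75  1.17]
shift [-0.007 -0.001  0.602] turn [-0.      0.0001  0.0007]
```

```bash
python3 -m inch '[-0.008,0,0.3,0,0,0,-0.008,0,0.5,0,0,0,-0.008,0,0.6,0,0,0,-0.008,0,0.6,0,0,0]' 0 | egrep 'pos|force|width' | tr '\n' ' '; echo
for k in 1 2 3 4 5 6 7; do python3 -m inch '[0,0,0.03,0,0,0,0,0,0.05,0,0,0]' | egrep 'pos|force' | tr '\n' ' '; echo; done
for k in 1 2 3; do python3 -m inch '[0,0,0.015,0,0,0,0,0,0.015,0,0,0]' | egrep 'pos|force' | tr '\n' ' '; echo; done
for k in 1 2 3 4; do python3 -m inch '[0,0,0.01,0,0,0,0,0,0.01,0,0,0]' | egrep 'pos|force' | tr '\n' ' '; echo; done
```

```text
position: [0.4466, -0.0247, 0.0839] ft_force: [0.4, -0.0, -0.5] grip_width: 0.0009 grip_force: 0.0 
position: [0.4483, -0.0252, 0.0816] ft_force: [-0.1, 0.6, 0.1] grip_force: 0.0 
position: [0.4482, -0.0252, 0.0777] ft_force: [-1.8, -1.0, 4.9] grip_force: 1.8 
position: [0.4468, -0.0249, 0.0734] ft_force: [-1.4, -0.3, 2.7] grip_force: 1.7 
position: [0.4473, -0.0249, 0.0691] ft_force: [-1.9, -0.2, 1.9] grip_force: 1.4 
position: [0.4477, -0.025, 0.0649] ft_force: [-1.8, -0.1, 1.8] grip_force: 1.2 
position: [0.4481, -0.0251, 0.0609] ft_force: [-2.0, 0.0, 1.9] grip_force: 1.0 
position: [0.448, -0.0251, 0.057] ft_force: [-1.2, 0.3, 2.2] grip_force: 0.9 
position: [0.4479, -0.0251, 0.0558] ft_force: [0.9, 1.0, 1.0] grip_force: 0.1 
position: [0.448, -0.0251, 0.0547] ft_force: [-0.2, 0.5, 1.3] grip_force: 0.4 
position: [0.4479, -0.0251, 0.0536] ft_force: [-0.3, 0.5, 0.9] grip_force: 0.6 
position: [0.4478, -0.0251, 0.0528] ft_force: [-0.7, -0.6, 1.6] grip_force: 0.7 
position: [0.4477, -0.0251, 0.052] ft_force: [-0.4, -0.6, 1.0] grip_force: 0.7 
position: [0.4477, -0.025, 0.0512] ft_force: [-0.4, -1.2, 1.6] grip_force: 0.9 
position: [0.4472, -0.025, 0.0506] ft_force: [-1.5, -1.8, 6.4] grip_force: 3.4
```

```bash
python3 -m inch '[0,0,-0.4,0,0,0,0,0,-0.8,0,0,0,0,0,-1,0,0,0,0,0,-1,0,0,0]' >/dev/null
python3 -m inch '[-0.2,0,-0.5,0,0,0,-0.4,0,-0.9,0,0,0,-0.4,0,-0.9,0,0,0,-0.4,0,-0.9,0,0,0,-0.4,0,-0.9,0,0,0,-0.4,0,-0.9,0,0,0]' >/dev/null
python3 - <<'E'
from m import *
st(); im=snap("wrist","w20.png"); cal=K("wrist"); snap("top","t20.png"); snap("side","s20.png")
for t in("new_roller","old_roller"):
    for n in("wrist","top"):
        for d in cut_out(n,t)[:2]: print(n,t,round(d["conf"],2),np.round(d["bbox"]),rectw(n,d["region"],.08 if t[0]=='n' else .05))
for d in cut_out("wrist","tailstock_knob")[:1]: print("knob",np.round(d["bbox"]),rectw("wrist",d["region"],.103,cal))
# predicted pixels of seated heads vs what is seen
c,s=np.cos(np.radians(5.65)),np.sin(np.radians(5.65))
for n,x,y in(("red",.5017,.0609),("green",.5096,-.0188),("yellow",.5171,-.098)):
    w=lambda a,b,z:[x+c*a-s*b,y+s*a+c*b,.022+z]
    print(n,"pred nose tip",np.round(proj("wrist",w(.05,0,.058),cal)),"lever end down",np.round(proj("wrist",w(-.074,0,.032),cal)),"up",np.round(proj("wrist",w(-.063,0,.062),cal)),"cap corners",[np.round(proj("wrist",w(a*.02,b*.017,.076),cal)).tolist() for a in(-1,1) for b in(-1,1)])
    for k in("_head","_lever"):
        for d in cut_out("wrist",n+k)[:1]: print("  ",k,round(d["conf"],2),np.round(d["bbox"]))
    for a,cen,mm in blobs(colmask(im,n),200):
        ys,xs=np.nonzero(mm); print("   blob",a,xs.min(),ys.min(),xs.max(),ys.max(),rectw("wrist",mm,.098,cal))
E
```

```text
t 95.87 pos [415.6 -28.  201.2] phi 5.7 F [ 0.1 -1.  -0.1] w 0.3 gf 0.0 q [-0.34  0.28  1.95  0.    0.92  1.13]
wrist new_roller 0.69 [221.   1. 416.   8.] (array([583.8, -10.7]), array([  6.8, 163.7]), 5.7)
wrist new_roller 0.64 [160.   2. 501. 148.] (array([525.8, -28.6]), array([125.8, 290.8]), 5.7)
top new_roller 0.84 [293. 160. 362. 176.] (array([592.9,  -7. ]), array([ 29.4, 161.8]), 5.4)
wrist old_roller 0.76 [612. 158. 638. 239.] (array([ 434.8, -369.2]), array([90.5, 31.7]), 20.5)
wrist old_roller 0.73 [445. 275. 462. 292.] (array([ 323.3, -199.3]), array([14.1, 25.1]), 48.2)
top old_roller 0.6 [478. 187. 494. 260.] (array([ 469.5, -382.7]), array([ 30.9, 161.3]), 88.4)
top old_roller 0.54 [405. 272. 424. 302.] (array([ 322.3, -206.2]), array([25.9, 73.2]), 52.2)
knob [396.   0. 474.  42.] (array([ 572.9, -107.3]), array([30. , 58.5]), 5.6)
red pred nose tip [225.  36.] lever end down [241. 172.] up [233. 165.] cap corners [[244.0, 118.0], [206.0, 118.0], [242.0, 69.0], [201.0, 69.0]]
   _head 0.83 [202.  37. 275. 178.]
   _lever 0.81 [233. 119. 254. 176.]
   blob 2556 204 65 274 119 (array([504.2,  46.8]), array([43.8, 59.4]), 5.7)
   blob 243 249 121 275 136 (array([476.1,  26.3]), array([12.9, 23.5]), 5.7)
green pred nose tip [316.  36.] lever end down [317. 172.] up [316. 165.] cap corners [[336.0, 118.0], [297.0, 118.0], [337.0, 69.0], [296.0, 69.0]]
   _lever 0.8 [306. 121. 330. 179.]
   blob 2103 288 66 346 118 (array([510.8, -19.2]), array([42.1, 49.3]), 5.7)
yellow pred nose tip [407.  36.] lever end down [391. 172.] up [400. 166.] cap corners [[427.0, 119.0], [388.0, 119.0], [431.0, 69.0], [391.0, 69.0]]
   _head 0.63 [360.  37. 430. 176.]
   _lever 0.58 [380. 123. 409. 176.]
   blob 2443 360 66 430 119 (array([516.9, -85.3]), array([43., 60.]), 5.7)
   blob 271 358 107 386 136 (array([491.6, -70.1]), array([24.6, 25. ]), 5.7)
```

Everything matches the seated predictions: noses at row 37, lever ends down, and the black roller where the white one was at the start. Handing in.

```bash
python3 -c "
from rig import hand_in
print(hand_in())"
```

```text
the job is handed in; nothing more can be done
None
```

The job is handed in with every step done. The white roller is in the blue return rest and the black roller is held home between the cones. All three heads are seated on their own studs with their levers pressed down. The yellow head slipped from the grip once and landed upright; I picked it up again and placed it normally.

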